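# Load the counterweights on the copy arm

### The job

Balance the copy stand's camera arm: slide the thick steel weight onto the free end of the arm until it is fully home against the stop collar, then the thin steel weight right up against it, and last push the black end cap over the spring ball at the arm's tip until it snaps home against the thin weight. Let go of everything, and leave the stand's neighbours - the canisters, lid dispenser, glass dome and viewer - where they are.

Things in the scene. Friction and masses are not known exactly. Their poses are not given: they have to be found in the camera images.
- thick_center (a point): thick weight: plain steel disc, diameter 60 mm, 40 mm thick, about 0.6 kg, 28 mm hole right through; a loose part. Point: its middle, on the hole's axis. x axis: along the hole, out of the face that rests on the back rest. At the start x points away from the robot and 40 degrees below level, y is level, z points up and away; the sides (+-y) are free for fingers. Both faces fit alike.
- thin_center (a point): thin weight: like the thick one (steel, diameter 60 mm, 28 mm through hole) but 28 mm thick and about 0.42 kg. Point: its middle. Axes and leaning start as for the thick weight, in another bay of the rack; which bay varies.
- cap_center (a point): end cap: black plastic disc, diameter 60 mm, 40 mm long, 0.09 kg, closed rear, blind bore 19 mm wide, 35 mm deep in the front face (8 mm lip, then a groove). Point: half-way along its axis. x axis: out of the bore's mouth, the way it is pushed. Leans in the rack like the weights, mouth on the back rest. Pushed over the spring ball (about 5 to 20 N) it snaps; home, its mouth is at the thin weight.
- rack: fixed wooden rack holding the three parts: plank 125 x 300 mm, 14 mm high; origin on the shelf under its middle, front to -x, three bays 110 mm apart along y. Each bay: a back rest 40 mm wide leaning back 40 degrees from upright, and a ledge 44 mm wide with 5 mm cheeks at right angles to it. Where the middle of a part's front face meets the back rest is 55 mm above the shelf.
- stand: fixed copy stand: base 200 x 130 mm, column, tripod head, arm; origin under the column. Along the arm from the column's axis to the free tip: face of the stop collar (diameter 44 mm) at 55 mm; arm 25 mm thick up to 117 mm (last 1.5 mm bevelled to 22); end piece 16 mm thick up to the tip at 156 mm (bevelled to 13); on its top at 138 mm a spring ball, 2.5 mm proud. Nothing hangs above the arm.
- head_axis (a point): on the stand: the point on the upright column's axis where the level arm crosses it, 200 mm up. x axis: level, square to the base, roughly along the arm from its free tip towards the camera, the way parts are pushed. The head was locked by eye: the arm really points up to 4 degrees (0.07 rad) to either side of this axis, turned about the column. That turn is not measured: feel or look for the arm.
- canister1: grey film canister, 35 mm in diameter, 51 mm high, on a low wooden strip with three others; origin under its middle. Bystander.
- canister2: second canister of the row. Bystander.
- canister3: third canister of the row. Bystander.
- canister4: fourth canister of the row. Bystander.
- dispenser: white plastic push dispenser for canister lids, 70 x 85 mm foot, 158 mm high; origin under its middle. Bystander.
- dome: glass paperweight dome, 76 mm in diameter, 38 mm high; origin under its middle. Bystander.
- viewer: compact plastic slide viewer, 75 x 95 mm, 76 mm high with its slide; origin under its middle. Bystander.

How it is judged:
By the outcome, as a careful person would: the job done as asked, in the order asked, and still so for the second after the job is handed in, with the robot touching nothing.
It also fails if it takes over 72 s, if anything falls off the work surface, if the arm or the gripper's body presses on something with over 40 N, if the wrist force passes 120 N, or if a joint passes its speed limit or range.

### The arm

A 6-joint arm with a two-finger parallel gripper is mounted at the origin on the work surface. World frame = base frame: x ahead of the robot, y to its left, z up, the work surface at z = 0. Lengths are in m, angles in degrees, forces in N, time in s.
With the tool pointing down it reaches from about 0.4 to 0.825 m from the base axis. Payload 7 kg.
Tool frame: the origin (TCP) lies at the very end of the fingers, on their centre line; the grasp point (between the pads) lies 19 mm behind it; x points along the fingers, y is the direction in which the jaws open and shut, and the axes are right-handed (so a half turn about x gives the same grasp; the last joint's range is limited). The gripper opens to 88 mm and grips with 3 to 60 N. Pads are 19 mm wide; open, the fingers measure 130 mm over their backs; the gripper's body (78 mm by 193 mm) begins 47 mm behind the grasp point.
Start: joints at [86.752, 20.546, 0.682, 0, -70.136, -16.507], TCP at [0.228, 0.635, 0.189] pointing down, gripper open.
Joint ranges: [-176.03, 176.03], [-82.01, 121.73], [-58.28, 71.71], [-173.87, 95.51], [-174.79, -0.11], [-173.66, 173.66]. Speed limits (degrees/s): [136.94, 136.94, 172.46, 180, 180, 180].

### API

Orientations are given as [roll, pitch, yaw] about the fixed x, y, z axes, in that order (R = Rz(yaw) Ry(pitch) Rx(roll)).
In Python, from plant import * gives the robot as it stands. The module is installed in compiled form; this text tells all that it offers.
- The arm moves only by the shell command python3 -m creep 'ROWS' [FORCE]. ROWS is a JSON object of lists of equal length, an entry for each row: "jaw": the closure, from -1 (fully open) to 1 (shut); "translation": the shift along the tool's x, y, z in m, a list of three; "roll": the turn about the tool's x in rad. A call has exactly 10 rows; each row shifts and turns the commanded pose from where the row before left it, along the tool's axes as they then stand; what a row does not reach is not made up. A row lasts 1/10 s, in which the tool goes at most 50 mm and 8.59 degrees, less where a joint would pass 70% of its speed; a pose out of reach is approached as far as the arm can. A call with a gripper value outside its range is refused whole. The fingers move at their own pace and stop on an object; FORCE is the grip in N (left out, the last holds). Time passes only in rows, so rows that do not move let the fingers close, or fill a call up. It gives the time, the measured TCP pose, the force and the opening at its end, in the units of the state.
- get_state(): the state, without advancing time (a new reading comes with each control period).
- capture(name): name is "side" or "top"; returns a dict with "image" (480x640x3 uint8, red, green, blue), "fovy" (degrees; the focal length in pixels is half the picture's height over the tangent of half this angle, whatever the lens; pixels are square), "cx", "cy" (the principal point, pixels), "pose" (4x4, takes a point from camera to world coordinates). Camera axes: x right, y up, looking along -z (the intrinsics and any distortion apply to the point x, -y, -z); pixel columns grow to the right and rows downward; lengths in m; the calibration is good to about 2 mm. A picture is of the moment at which its call begins. There is no depth.
- close_job(): hands the job in, once; it reports no verdict.
The state is a dict: "time_s": time; "joints": joint angles; "qd": joint speeds; "joint_torque": joint torques, N m; "tcp_pos": TCP position; "eef_rot": TCP orientation; "contact_force": force on the tool from outside, world axes, zero at the start; "moment": the same for the moment, N m; "gripper_width": finger opening in m.
Only numpy, scipy, OpenCV 4.12 (cv2) and the standard library are available. Lean on these libraries where they do the work, as an engineer would, in place of code of your own. Each camera call takes 0.05 s, during which the arm holds its last target.

## Working session

There is one attempt and no reset: what is moved stays moved. The work goes in short steps, Python scripts to look and compute and a shell command to move; the robot and the scene stay as the last step left them, time stands still between calls to the robot, and variables do not carry over. Pictures are saved under pics/ and viewed, and the job is handed in when it is done.

```bash
ls; mkdir -p pics
python3 - <<'E'
from plant import *
import cv2,json
s=get_state();print(s)
for n in("side","top"):
    c=capture(n);cv2.imwrite(f"pics/{n}0.png",c["image"][:,:,::-1]);print(n,{k:v for k,v in c.items() if k!="image"})
E
```

```text
pics
{'time_s': 0.0, 'joints': array([ 8.67512080e+01,  2.05926117e+01,  6.32310732e-01, -1.87196615e-02,
       -7.01360954e+01, -1.65053763e+01]), 'qd': array([-0.03324895,  0.07909804,  0.04459243,  0.06906883, -0.05781375,
        0.04577191]), 'joint_torque': array([-8.50701781e-04, -5.82715201e+01,  2.93045032e+01,  6.99696243e+00,
        6.78741460e-03, -1.82759322e-04]), 'tcp_pos': array([0.22800976, 0.63472479, 0.18830276]), 'eef_rot': array([  96.1611947 ,   89.90201   , -103.59934907]), 'contact_force': array([-0.40280565,  0.80730689, -0.80503243]), 'moment': array([ 0.01824292, -0.00260488,  0.05203753]), 'gripper_width': 0.08759735873416616}
side {'fovy': 56.528188054748725, 'cx': 318.6361850151894, 'cy': 241.88850044350264, 'pose': array([[ 0.94628783,  0.21472033, -0.24173233,  0.32924805],
       [-0.32311696,  0.65486836, -0.68318582, -0.67589577],
       [ 0.01160897,  0.72459824,  0.68907374,  0.76599351],
       [ 0.        ,  0.        ,  0.        ,  1.        ]])}
top {'fovy': 52.63837995325449, 'cx': 316.74915865336305, 'cy': 248.61484655391493, 'pose': array([[-0.01446334,  0.99218325, -0.12394845,  0.43064376],
       [-0.99976701, -0.01633641, -0.01410863, -0.04029158],
       [-0.01602322,  0.12371551,  0.99218835,  1.14697344],
       [ 0.        ,  0.        ,  0.        ,  1.        ]])}
```

View pics/side0.png

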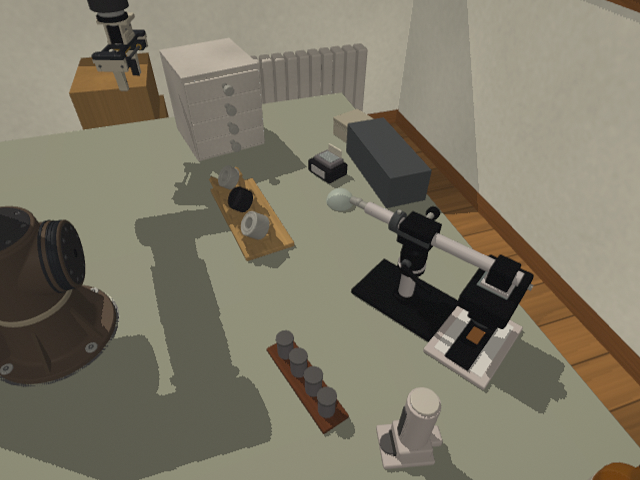

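View pics/top0.png

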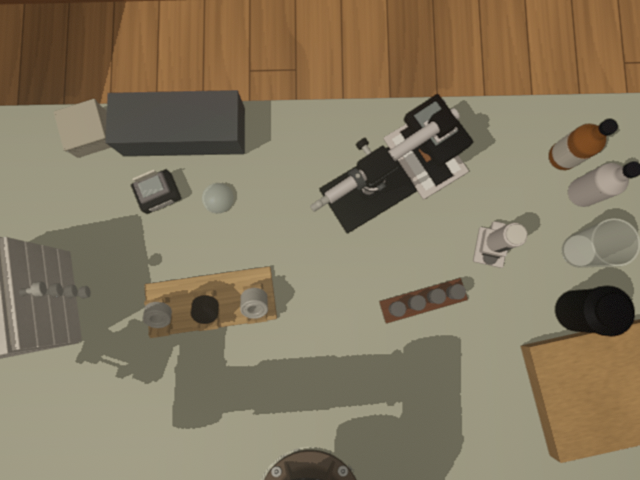

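Run:
```python
import cv2
t=cv2.imread("pics/top0.png");s=cv2.imread("pics/side0.png")
def z(im,x,y,w,h,k,n): cv2.imwrite(n,cv2.resize(im[y:y+h,x:x+w],None,fx=k,fy=k,interpolation=cv2.INTER_CUBIC))
z(t,135,255,150,90,5,"pics/tr.png");z(t,300,90,180,150,4,"pics/ts.png")
z(s,200,155,110,110,5,"pics/sr.png");z(s,320,170,220,150,3.6,"pics/ss.png")
```

```text
(no output)
```

View pics/tr.png

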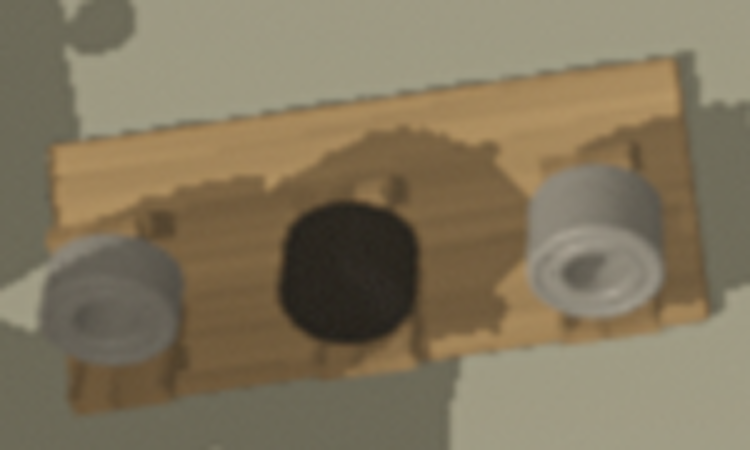

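View pics/ts.png

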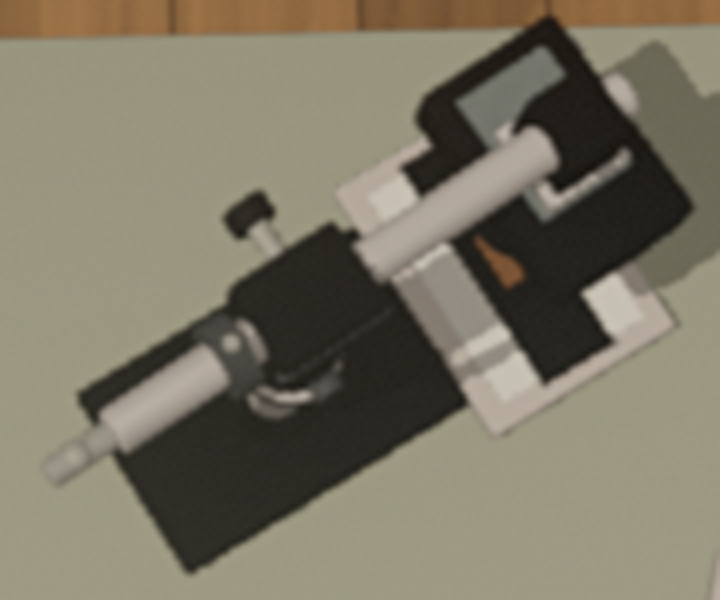

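View pics/sr.png

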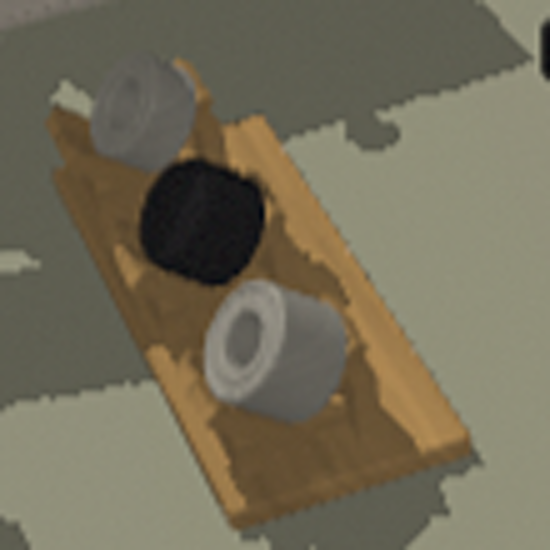

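View pics/ss.png

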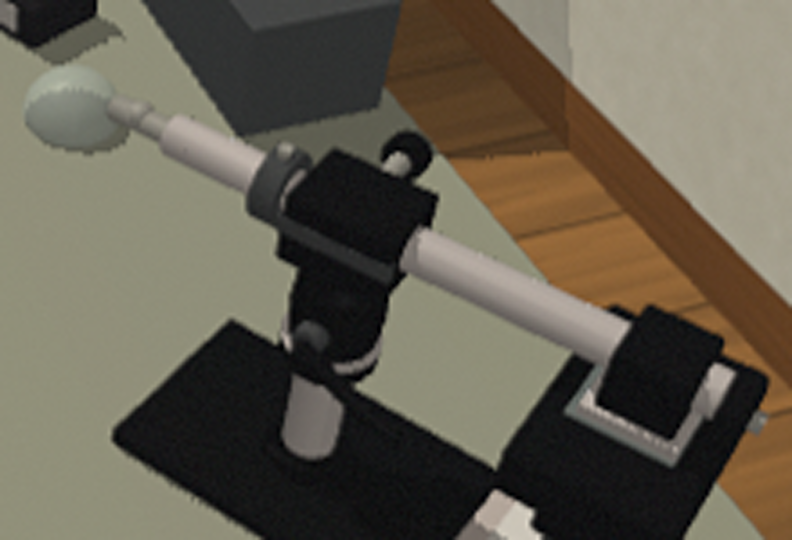

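```bash
cat > h.py <<'E'
import numpy as np, cv2
from plant import *
def ray(c,u,v):
    f=240/np.tan(np.radians(c["fovy"]/2))
    d=np.array([(u-c["cx"])/f,-(v-c["cy"])/f,-1.]); P=c["pose"]
    return P[:3,3],P[:3,:3]@d
def plane(c,u,v,z):
    o,d=ray(c,u,v); return o+d*(z-o[2])/d[2]
def proj(c,p):
    f=240/np.tan(np.radians(c["fovy"]/2)); P=c["pose"]
    q=P[:3,:3].T@(np.asarray(p)-P[:3,3]); return np.array([c["cx"]+f*q[0]/-q[2],c["cy"]-f*q[1]/-q[2]])
def tri(c1,p1,c2,p2):
    o1,d1=ray(c1,*p1);o2,d2=ray(c2,*p2)
    A=np.stack([d1,-d2],1);t=np.linalg.lstsq(A,o2-o1,rcond=None)[0]
    a=o1+t[0]*d1;b=o2+t[1]*d2
    return (a+b)/2,np.linalg.norm(a-b)
E
python3 - <<'E'
from h import *
np.set_printoptions(precision=4,suppress=True)
T=capture("top");S=capture("side")
print("rack corners");cs=[plane(T,*p,.014) for p in[(145,284),(270.6,266.6),(276.2,318.6),(150,337.4)]]
for c in cs:print(c)
print([np.linalg.norm(cs[i]-cs[(i+1)%4]) for i in range(4)], np.mean(cs,0))
# arm edges: perpendicular profiles in gray
g=cv2.GaussianBlur(cv2.cvtColor(T["image"],cv2.COLOR_RGB2GRAY),(3,3),0).astype(float)
hsv=cv2.cvtColor(T["image"],cv2.COLOR_RGB2HSV)
a=np.array([314.,207.5]);b=np.array([354,183.]);d=(b-a)/np.linalg.norm(b-a);n=np.array([-d[1],d[0]])
for s in range(-4,52,3):
    pts=[a+d*s+n*k for k in np.arange(-10,11)]
    print(s,[int(cv2.getRectSubPix(g.astype(np.float32),(1,1),tuple(map(float,p)))[0,0]) for p in pts])
E
```

```text
rack corners
[0.4952 0.3799 0.014 ]
[0.5314 0.0847 0.014 ]
[0.4105 0.0721 0.014 ]
[0.3716 0.3646 0.014 ]
[np.float64(0.2973829821494728), np.float64(0.12162898967700728), np.float64(0.2951180411920529), np.float64(0.12456653658616011)] [0.4522 0.2253 0.014 ]
-4 [151, 151, 151, 151, 151, 151, 150, 148, 148, 148, 147, 147, 148, 149, 151, 151, 151, 152, 152, 151, 152]
-1 [151, 151, 151, 151, 150, 146, 142, 143, 146, 147, 144, 136, 129, 130, 140, 148, 151, 151, 151, 151, 151]
2 [151, 151, 151, 151, 149, 144, 141, 143, 148, 149, 144, 135, 125, 126, 139, 148, 151, 151, 151, 151, 151]
5 [151, 151, 150, 150, 147, 142, 143, 150, 157, 159, 153, 140, 129, 131, 141, 149, 151, 151, 151, 152, 152]
8 [151, 151, 151, 150, 147, 140, 135, 136, 138, 138, 134, 125, 119, 127, 142, 149, 151, 151, 151, 151, 151]
11 [150, 151, 151, 149, 145, 138, 136, 139, 143, 143, 138, 131, 126, 132, 143, 150, 151, 151, 151, 151, 152]
14 [80, 81, 79, 82, 89, 108, 127, 140, 146, 146, 142, 132, 115, 100, 91, 87, 83, 81, 82, 86, 87]
17 [44, 48, 70, 104, 131, 147, 153, 155, 156, 154, 150, 143, 133, 120, 100, 76, 54, 45, 43, 4
[... 396 characters left out ...]
3, 43, 43]
32 [44, 61, 99, 136, 156, 165, 170, 173, 173, 170, 164, 157, 147, 131, 105, 70, 49, 41, 42, 42, 43]
35 [44, 65, 102, 137, 157, 166, 170, 173, 173, 170, 165, 157, 148, 131, 103, 70, 47, 41, 41, 42, 42]
38 [45, 67, 108, 140, 157, 166, 171, 173, 173, 169, 165, 158, 147, 130, 101, 66, 46, 41, 41, 42, 42]
41 [47, 72, 112, 144, 159, 166, 170, 173, 172, 169, 164, 158, 148, 128, 98, 64, 44, 40, 41, 41, 41]
44 [47, 75, 114, 144, 159, 166, 171, 172, 171, 169, 164, 158, 147, 127, 92, 59, 43, 40, 40, 40, 40]
47 [62, 81, 112, 139, 155, 161, 167, 168, 169, 165, 161, 153, 140, 118, 89, 65, 54, 50, 45, 42, 40]
50 [69, 71, 73, 77, 84, 86, 89, 86, 88, 85, 84, 80, 77, 70, 66, 62, 60, 59, 63, 75, 85]
```

Run:
```python
from h import *
np.set_printoptions(precision=4,suppress=True)
T=capture("top");S=capture("side")
a=np.array([314.,207.5]);b=np.array([354,183.]);d=(b-a)/np.linalg.norm(b-a);n=np.array([-d[1],d[0]])
ss=np.array([-1,2,8,11,20,32,44.]);kk=np.array([-.55,-.65,-.95,-1.1,-1.55,-1.95,-2.29])
p=np.polyfit(ss,kk,1);print(p,kk-np.polyval(p,ss))
W=lambda s:plane(T,*(a+d*s+n*np.polyval(p,s)),.2)
t,st,co=W(-2.8),W(14.2),W(48.2)
print(t,st,co,"tip-step(39)",np.linalg.norm(t-st),"tip-collar(101)",np.linalg.norm(t-co))
v=co-t;v/=np.linalg.norm(v);print("yaw",np.degrees(np.arctan2(v[1],v[0])),"col axis",t+v*.156)
# triangulate tip with side image: ss.png (x/3.6+320,y/3.6+170)
for nm,pt,ps in[("tip",a+d*-2.8+n*np.polyval(p,-2.8),(110/3.6+320,105/3.6+170)),
  ("thick top-face hole",(590/5+135,270/5+255),(243/5+200,338/5+155)),
  ("thin hole",(112/5+135,316/5+255),(130/5+200,107/5+155)),
  ("cap ctr",(348/5+135,270/5+255),(203/5+200,222/5+155))]:
    print(nm,*tri(T,pt,S,ps))
# base corners z~.01 in ts
c=[plane(T,x/4+300,y/4+90,.012) for x,y in[(80,397),(190,573),(465,405)]]
print([np.linalg.norm(c[0]-c[1]),np.linalg.norm(c[1]-c[2])]);e=c[2]-c[1];print("base yaw",np.degrees(np.arctan2(e[1],e[0])));e=c[0]-c[1];print(np.degrees(np.arctan2(e[1],e[0]))-90)
```

```text
[-0.0398 -0.6317] [ 0.0419  0.0613  0.0002 -0.0304 -0.1221 -0.0443  0.0934]
[ 0.6294 -0.0172  0.2   ] [ 0.6481 -0.0457  0.2   ] [ 0.6857 -0.1029  0.2   ] tip-step(39) 0.03401340032602128 tip-collar(101) 0.1024467399690233
yaw -56.696173921385125 col axis [ 0.7151 -0.1476  0.2   ]
tip [ 0.6294 -0.0174  0.2021] 0.0008473647825335888
thick top-face hole [0.4345 0.1159 0.081 ] 0.002628231633648556
thin hole [0.4183 0.3283 0.0719] 0.0043720348840209375
cap ctr [0.4363 0.2254 0.067 ] 0.003241249363634604
[np.float64(0.12493398259969674), np.float64(0.19308587112035977)]
base yaw -59.31483075449888
-59.51139974105901
```

```bash
cat >> h.py <<'E'
from scipy.spatial.transform import Rotation as Ro
np.set_printoptions(precision=4,suppress=True)
def st():
    s=get_state();R=Ro.from_euler('xyz',s["eef_rot"],degrees=True).as_matrix()
    y=R[:,1];yaw=np.degrees(np.arctan2(y[1],y[0]))
    print("t",round(s["time_s"],2),"tcp",s["tcp_pos"],"yawY",round(yaw,2),"w",round(s["gripper_width"],4),"F",s["contact_force"],"M",s["moment"],"q",np.round(s["joints"],1));return s,R,yaw
def goto(p,yawY):
    s,R,yaw=st();d=R.T@(np.array(p)-s["tcp_pos"])
    dr=(yawY-yaw+180)%360-180
    print("tool-shift now-axes xyz",d,"world yaw change",round(dr,2),"-> roll rad",round(-np.radians(dr),4)) # tool x down: roll about x = -yaw
    # shift if all roll is done first
    R2=R@Ro.from_euler('x',-np.radians(dr)).as_matrix();print("after-roll axes",R2.T@(np.array(p)-s["tcp_pos"]))
E
python3 - <<'E'
from h import *
s,R,y=st();print(R)
goto([.443,.1148,.055],97.3);goto([.443,.1148,.055],-82.7)
E
```

```text
t 0.3 tcp [0.2281 0.6351 0.1889] yawY -109.76 w 0.0876 F [0.3295 0.5639 0.2518] M [0.0518 0.0142 0.0265] q [ 86.8  20.6   0.7  -0.  -70.1 -16.5]
[[-0.0001 -0.338  -0.9411]
 [-0.0005 -0.9411  0.338 ]
 [-1.      0.0006 -0.0001]]
t 0.3 tcp [0.2281 0.6351 0.1889] yawY -109.76 w 0.0876 F [0.3295 0.5639 0.2518] M [0.0518 0.0142 0.0265] q [ 86.8  20.6   0.7  -0.  -70.1 -16.5]
tool-shift now-axes xyz [ 0.1342  0.4169 -0.3781] world yaw change -152.94 -> roll rad 2.6694
after-roll axes [ 0.1342 -0.5433  0.1471]
t 0.3 tcp [0.2281 0.6351 0.1889] yawY -109.76 w 0.0876 F [0.3295 0.5639 0.2518] M [0.0518 0.0142 0.0265] q [ 86.8  20.6   0.7  -0.  -70.1 -16.5]
tool-shift now-axes xyz [ 0.1342  0.4169 -0.3781] world yaw change 27.06 -> roll rad -0.4722
after-roll axes [ 0.1342  0.5433 -0.1471]
```

```bash
python3 -m creep '{"jaw":[-1,-1,-1,-1,-1,-1,-1,-1,-1,-1],"translation":[[0,0,0],[0,0,0],[0,0,0],[0,0,0],[0,0.048,-0.014],[0,0.048,-0.014],[0,0.048,-0.014],[0,0.048,-0.014],[0,0.048,-0.014],[0,0.048,-0.014]],"roll":[-0.118,-0.118,-0.118,-0.118,0,0,0,0,0,0]}' 30
python3 - <<'E'
from h import *
goto([.443,.1148,.055],-82.7)
E
```

```text
time_s: 1.3
tcp_pos: [0.3484, 0.3583, 0.1895]
eef_rot: [-126.1, 90.0, 61.3]
contact_force: [1.8, 0.5, 0.9]
gripper_width: 0.0877
t 1.3 tcp [0.3484 0.3583 0.1895] yawY -82.68 w 0.0877 F [1.8212 0.5499 0.922 ] M [-0.0061 -0.168  -0.0176] q [ 68.4   3.8 -20.9   0.  -65.2  28.9]
tool-shift now-axes xyz [ 0.1344  0.2537 -0.0628] world yaw change -0.02 -> roll rad 0.0003
after-roll axes [ 0.1344  0.2536 -0.0628]
```

```bash
python3 -m creep '{"jaw":[-1,-1,-1,-1,-1,-1,-1,-1,-1,-1],"translation":[[0,0.0423,-0.0105],[0,0.0423,-0.0105],[0,0.0423,-0.0105],[0,0.0423,-0.0105],[0,0.0423,-0.0105],[0,0.0423,-0.0105],[0.035,0,0],[0.035,0,0],[0,0,0],[0,0,0]],"roll":[0,0,0,0,0,0,0,0,0,0]}' 30
python3 - <<'E'
from h import *
goto([.443,.1148,.055],-82.7)
for n in("side","top"):
    c=capture(n);cv2.imwrite(f"pics/{n}1.png",c["image"][:,:,::-1])
im=[cv2.imread("pics/side1.png")[140:270,180:320],cv2.imread("pics/top1.png")[240:370,190:330]]
cv2.imwrite("pics/c1.png",cv2.resize(np.hstack(im),None,fx=2.8,fy=2.8,interpolation=cv2.INTER_CUBIC))
E
```

```text
time_s: 2.3
tcp_pos: [0.4429, 0.1163, 0.1199]
eef_rot: [64.1, 89.9, -108.6]
contact_force: [0.9, 0.1, 0.8]
gripper_width: 0.0871
t 2.3 tcp [0.4429 0.1163 0.1199] yawY -82.68 w 0.0871 F [0.9341 0.114  0.8397] M [ 0.0134 -0.1107 -0.0144] q [ 39.5   3.3 -31.4   0.  -55.3  57.8]
tool-shift now-axes xyz [0.0649 0.0015 0.0001] world yaw change -0.02 -> roll rad 0.0003
after-roll axes [0.0649 0.0015 0.0001]
```

View pics/c1.png

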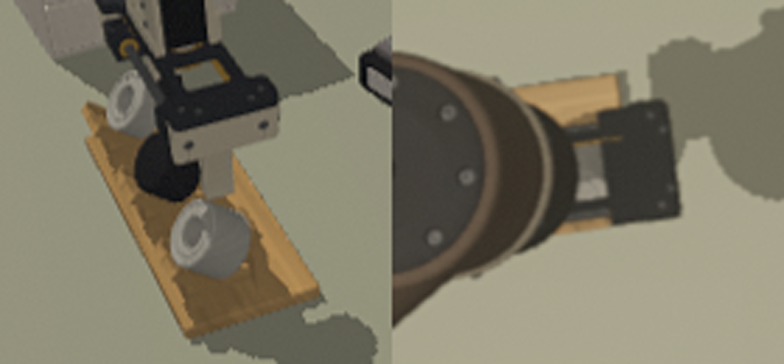

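Run:
```python
from h import *
S=capture("side")
k=lambda p:(proj(S,p)-[180,140])*2.8
y=np.array([.127,-.992,0])
tcp=np.array([.4429,.1163,.1199])
print("near tip",k(tcp+y*.05),"far tip",k(tcp-y*.05),"disc c",k([.4506,.1157,.0679]))
```

```text
near tip [217.6845 229.3707] far tip [175.5782 158.4775] disc c [210.954  239.3777]
```

Run:
```python
import cv2
im=cv2.imread("pics/side1.png")[130:260,190:310]
cv2.imwrite("pics/c2.png",cv2.resize(im,None,fx=4.6,fy=4.6,interpolation=cv2.INTER_CUBIC))
```

```text
(no output)
```

View pics/c2.png

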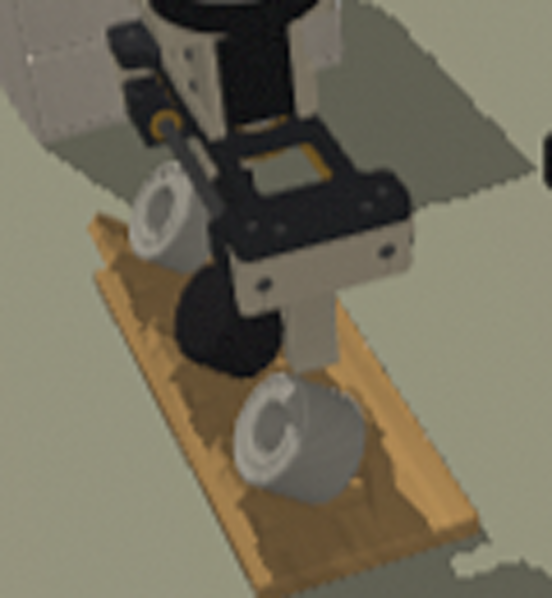

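Run:
```python
from h import *
S=capture("side");T=capture("top")
y=np.array([.127,-.992,0]);z=np.array([-.992,-.127,0]);tcp=np.array([.4429,.1163,.1199])
for u,v in[(257.8,210.4)]:
    o,d=ray(S,u,v);t=((tcp-o)@z)/(d@z);p=o+t*d;print(p,(p-tcp)@y,p[2]-tcp[2])
    for zz in(.11,.12,.13,.14):p=plane(S,u,v,zz);print(zz,(p-tcp)@y,(p-tcp)@z)
print(proj(T,tcp+y*.065),proj(T,tcp),proj(T,tcp+y*.065+[0,0,.06]),proj(T,tcp+y*.0965+[0,0,.066]))
```

```text
[0.4505 0.0571 0.1599] 0.059689920200902004 0.03997370341651496
0.11 0.0011258638581862937 -0.01755533157342342
0.12 0.01286833580850934 -0.014035374086646906
0.13 0.024610807758832377 -0.010515416599870337
0.14 0.036353279709155535 -0.006995459113093808
[280.733  299.9468] [250.2042 304.3377] [278.0232 299.3804] [293.5378 297.0469]
```

Run:
```python
import cv2
im=cv2.imread("pics/top1.png")[240:350,220:330]
cv2.imwrite("pics/c3.png",cv2.resize(im,None,fx=5,fy=5,interpolation=cv2.INTER_CUBIC))
```

```text
(no output)
```

View pics/c3.png

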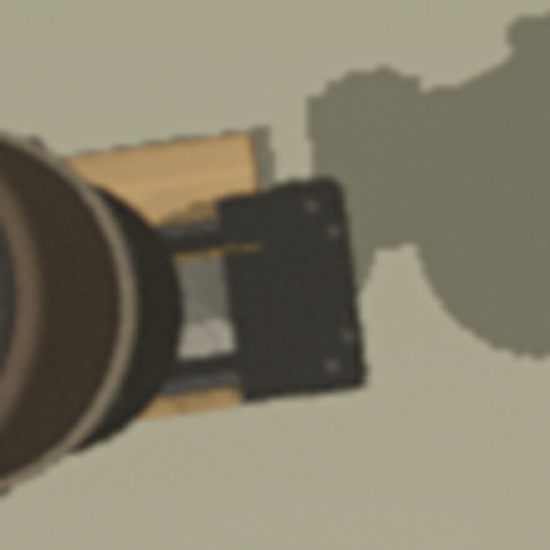

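```bash
python3 -m creep '{"jaw":[-1,-1,-1,1,1,1,1,1,1,1],"translation":[[0.022,0.0015,0],[0.022,0,0],[0.021,0,0],[0,0,0],[0,0,0],[0,0,0],[0,0,0],[0,0,0],[0,0,0],[0,0,0]],"roll":[0,0,0,0,0,0,0,0,0,0]}' 30
python3 - <<'E'
from h import *
goto([.443,.1148,.055],-82.7)
E
```

```text
time_s: 3.55
tcp_pos: [0.4435, 0.1156, 0.0548]
eef_rot: [-144.6, 89.9, 42.7]
contact_force: [-0.3, 2.3, 3.4]
gripper_width: 0.0444
t 3.55 tcp [0.4435 0.1156 0.0548] yawY -82.71 w 0.0444 F [-0.2573  2.3319  3.3812] M [ 0.9763  0.3346 -0.0138] q [ 39.3   8.1 -36.3  -0.  -45.5  57.9]
tool-shift now-axes xyz [-0.0002  0.0007  0.0006] world yaw change 0.01 -> roll rad -0.0002
after-roll axes [-0.0002  0.0007  0.0006]
```

Run:
```python
from h import *
st()
im=cv2.cvtColor(capture("side")["image"],cv2.COLOR_RGB2BGR)[130:260,190:310]
cv2.imwrite("pics/c4.png",cv2.resize(im,None,fx=4.6,fy=4.6,interpolation=cv2.INTER_CUBIC))
```

```text
t 3.55 tcp [0.4435 0.1156 0.0548] yawY -82.71 w 0.0444 F [-0.2573  2.3319  3.3812] M [ 0.9763  0.3346 -0.0138] q [ 39.3   8.1 -36.3  -0.  -45.5  57.9]
```

View pics/c4.png

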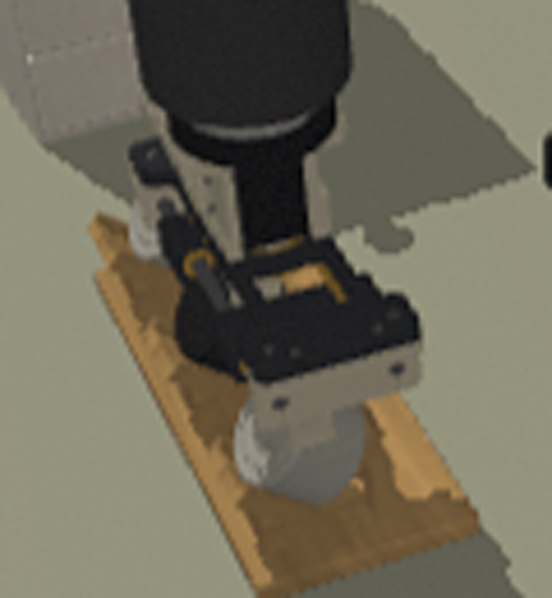

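Run:
```python
from h import *
im=cv2.cvtColor(capture("top")["image"],cv2.COLOR_RGB2BGR)[240:350,220:330]
cv2.imwrite("pics/c5.png",cv2.resize(im,None,fx=5,fy=5,interpolation=cv2.INTER_CUBIC))
st()
```

```text
t 3.65 tcp [0.4435 0.1156 0.0548] yawY -82.7 w 0.0447 F [-0.6642  4.0413  4.4118] M [ 1.1352  0.419  -0.1059] q [ 39.3   8.1 -36.3  -0.  -45.5  57.9]
```

View pics/c5.png

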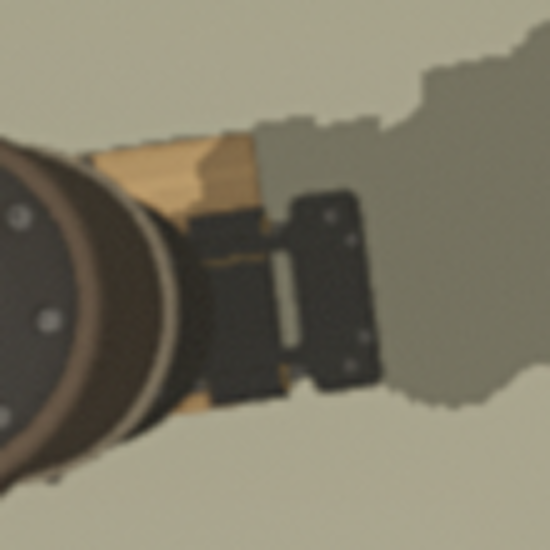

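Run:
```python
from h import *
S=capture("side")
t=np.array([.228,.635,.1885]);y=np.array([-.338,-.941,0])
im=cv2.imread("pics/side0.png")
k=6;x0,y0=80,0
c=cv2.resize(im[0:100,80:180],None,fx=k,fy=k,interpolation=cv2.INTER_CUBIC)
for s,col in((-.044,(0,0,255)),(.044,(0,255,0)),(0,(255,0,0))):
    p=(proj(S,t+y*s)-[x0,y0])*k;print(p);cv2.circle(c,tuple(int(v) for v in p),4,col,-1)
cv2.imwrite("pics/c6.png",c)
c=cv2.resize(cv2.imread("pics/c4.png"),None,fx=1,fy=1)
```

```text
[350.1246 527.779 ]
[291.3656 611.4072]
[321.4832 568.5426]
```

View pics/c6.png

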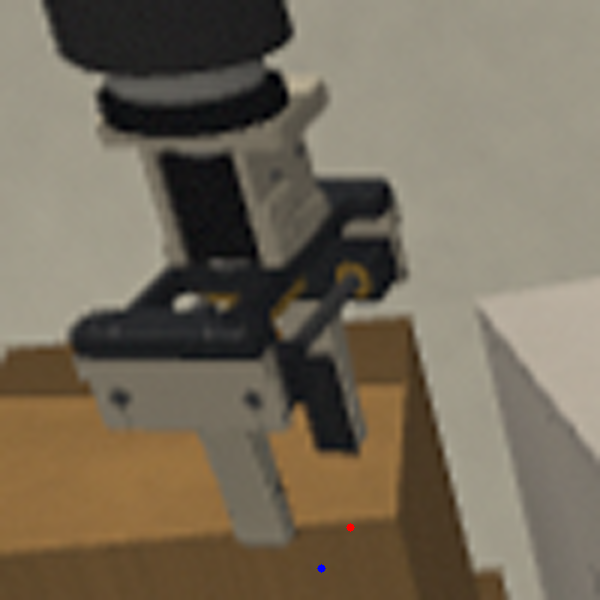

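```bash
python3 -m creep '{"jaw":[-1,-1,-1,-1,-1,-1,-1,-1,-1,-1],"translation":[[0,0,0],[0,0,0],[0,0,0],[0,0,0],[0,0,0],[0,0,0],[0.006,0,0],[0.006,0,0],[0.004,0,0],[0.004,0,0]],"roll":[0,0,0,0,0,0,0,0,0,0]}' 30
python3 - <<'E'
from h import *
st()
im=cv2.cvtColor(capture("side")["image"],cv2.COLOR_RGB2BGR)[130:260,190:310]
cv2.imwrite("pics/c7.png",cv2.resize(im,None,fx=4.6,fy=4.6,interpolation=cv2.INTER_CUBIC))
E
```

```text
time_s: 4.7
tcp_pos: [0.4427, 0.1148, 0.0337]
eef_rot: [31.0, 90.0, -141.8]
contact_force: [0.5, -0.6, -0.1]
gripper_width: 0.0872
t 4.7 tcp [0.4427 0.1148 0.0337] yawY -82.71 w 0.0872 F [ 0.5096 -0.5702 -0.1053] M [-0.0186 -0.0199  0.0512] q [ 39.3   9.9 -37.8  -0.  -42.4  58. ]
```

View pics/c7.png

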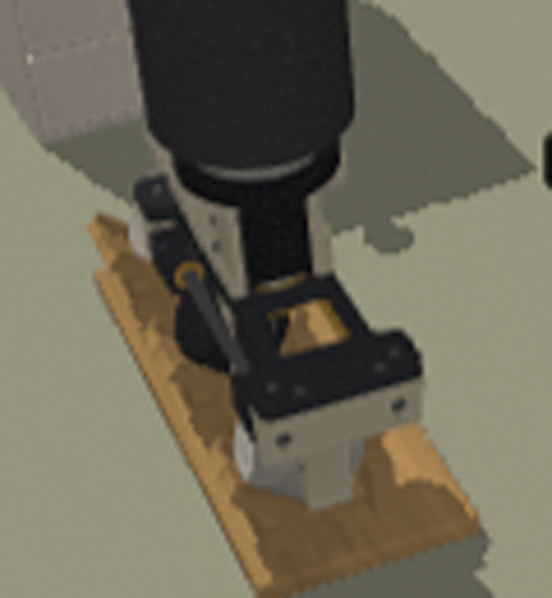

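Run:
```python
from h import *
S=capture("side")
y=np.array([.127,-.992,0]);z=np.array([-.992,-.127,0]);tcp=np.array([.4427,.1148,.0337])
o,d=ray(S,261.7,239)
for s in(.045,.055,.065):
    t=((tcp+y*s-o)@y)/(d@y);p=o+t*d;print(s,p[2],(p-tcp)@z)
```

```text
0.045 0.06296799030526345 -0.006375051360458957
0.055 0.07266739273878386 -0.003348923556811294
0.065 0.08236679517230416 -0.0003227957531636313
```

```bash
python3 -m creep '{"jaw":[-1,-1,-1,1,1,1,1,1,1,1],"translation":[[0.007,0,0],[0.006,0,0],[0.006,0,0],[0,0,0],[0,0,0],[0,0,0],[0,0,0],[0,0,0],[0,0,0],[0,0,0]],"roll":[0,0,0,0,0,0,0,0,0,0]}' 40
python3 - <<'E'
from h import *
st()
im=cv2.cvtColor(capture("side")["image"],cv2.COLOR_RGB2BGR)[130:260,190:310]
cv2.imwrite("pics/c8.png",cv2.resize(im,None,fx=4.6,fy=4.6,interpolation=cv2.INTER_CUBIC))
E
```

```text
time_s: 5.8
tcp_pos: [0.4431, 0.1153, 0.0155]
eef_rot: [-145.9, 90.0, 41.4]
contact_force: [-1.9, 2.5, 2.4]
gripper_width: 0.0587
t 5.8 tcp [0.4431 0.1153 0.0155] yawY -82.7 w 0.0587 F [-1.8932  2.5142  2.4214] M [0.6846 0.5682 0.0069] q [ 39.3  11.5 -38.9  -0.  -39.5  58. ]
```

View pics/c8.png

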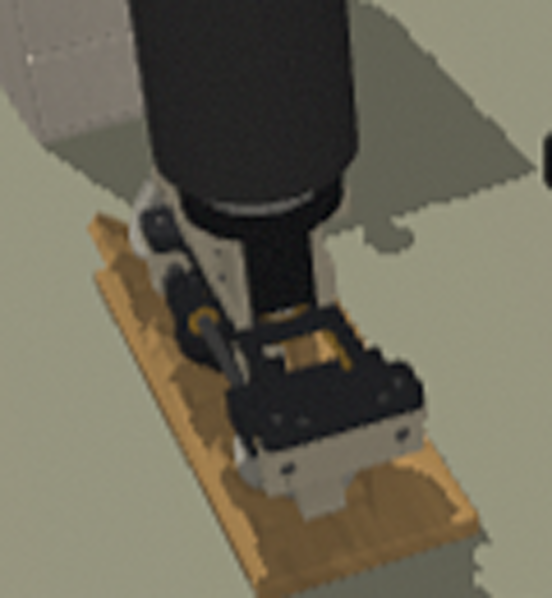

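```bash
python3 -m creep '{"jaw":[1,1,1,1,1,1,1,1,1,1],"translation":[[-0.01,0,0],[-0.02,0,0],[-0.03,0,0],[-0.03,0,0],[-0.02,0,0],[0,0,0],[0,0,0],[0,0,0],[0,0,0],[0,0,0]],"roll":[0,0,0,0,0,0.14,0.14,0.14,0.14,0.14]}' 40
python3 - <<'E'
from h import *
goto([.53,.02,.02],-146.7)
im=cv2.cvtColor(capture("side")["image"],cv2.COLOR_RGB2BGR)[100:260,190:350]
cv2.imwrite("pics/c9.png",cv2.resize(im,None,fx=3.6,fy=3.6,interpolation=cv2.INTER_CUBIC))
E
```

```text
time_s: 6.85
tcp_pos: [0.4416, 0.1141, 0.1249]
eef_rot: [58.3, 89.9, -154.9]
contact_force: [-0.8, 0.1, -6.6]
gripper_width: 0.0588
t 6.85 tcp [0.4416 0.1141 0.1249] yawY -123.19 w 0.0588 F [-0.763   0.1223 -6.6107] M [ 0.0215  0.0066 -0.0514] q [ 39.3   2.9 -31.1  -0.  -56.1  17.5]
tool-shift now-axes xyz [ 0.1048  0.0302 -0.1256] world yaw change -23.51 -> roll rad 0.4104
after-roll axes [ 0.1048 -0.0224 -0.1272]
```

View pics/c9.png

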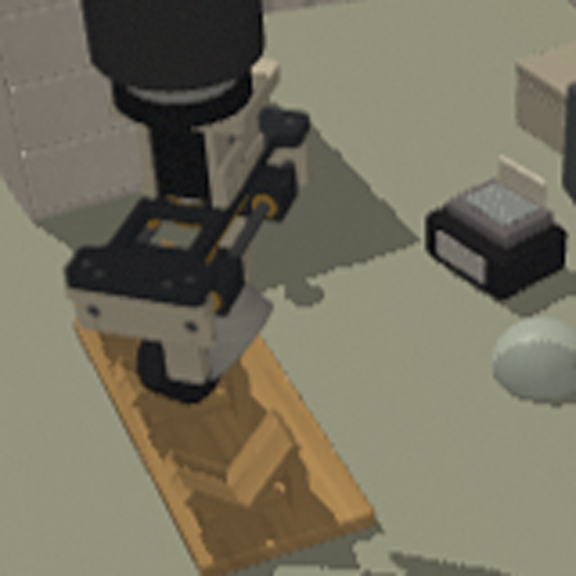

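```bash
python3 -m creep '{"jaw":[1,1,1,1,1,1,1,1,1,1],"translation":[[0,0,0],[0,0,0],[0,0,0],[0,-0.0075,-0.042],[0,-0.0075,-0.042],[0,-0.0075,-0.042],[0.03,0,0],[0.03,0,0],[0.03,0,0],[0.02,0,0]],"roll":[0.137,0.137,0.137,0,0,0,0,0,0,0]}' 40
python3 - <<'E'
from h import *
st()
a=cv2.cvtColor(capture("side")["image"],cv2.COLOR_RGB2BGR)[150:310,240:400]
b=cv2.cvtColor(capture("top")["image"],cv2.COLOR_RGB2BGR)[180:340,210:370]
cv2.imwrite("pics/c10.png",cv2.resize(np.hstack([a,b]),None,fx=2.5,fy=2.5,interpolation=cv2.INTER_CUBIC))
E
```

```text
time_s: 7.9
tcp_pos: [0.5292, 0.0214, 0.0128]
eef_rot: [72.3, 89.7, -163.9]
contact_force: [-0.2, 0.9, -5.4]
gripper_width: 0.0587
t 7.9 tcp [0.5292 0.0214 0.0128] yawY -146.27 w 0.0587 F [-0.1624  0.9309 -5.3759] M [0.1004 0.0607 0.0291] q [ 23.5  17.8 -29.9  -0.  -42.5  10.2]
```

View pics/c10.png

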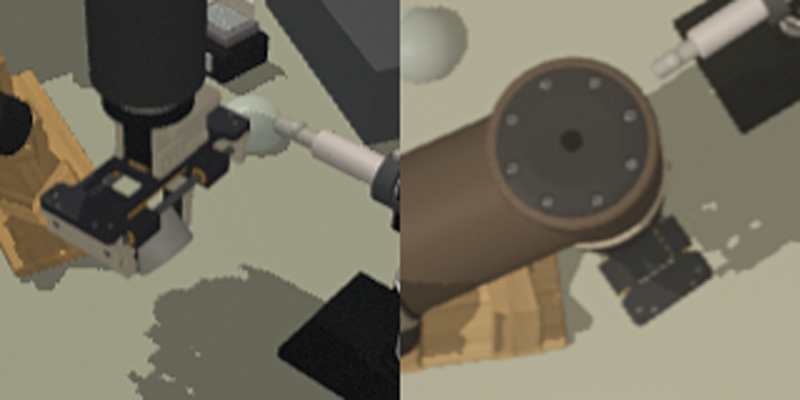

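```bash
python3 -m creep '{"jaw":[1,1,1,1,1,1,1,1,1,1],"translation":[[0.009,0,0],[0.009,0,0],[0.009,0,0],[0.002,0,0.003],[0.0017,0,0.0035],[0.0015,0,0.0035],[0.0015,0,0.0035],[0.0015,0,0.0035],[0.0015,0,0.0035],[0.0015,0,0.0035]],"roll":[0.008,0,0,0,0,0,0,0,0,0]}' 15
python3 - <<'E'
from h import *
st()
a=cv2.cvtColor(capture("side")["image"],cv2.COLOR_RGB2BGR)[180:290,240:350]
cv2.imwrite("pics/c11.png",cv2.resize(a,None,fx=5,fy=5,interpolation=cv2.INTER_CUBIC))
E
```

```text
time_s: 9.0
tcp_pos: [0.5194, 0.043, -0.0212]
eef_rot: [-117.7, 89.9, 5.5]
contact_force: [-3.0, -1.3, 8.3]
gripper_width: 0.0587
t 9.0 tcp [ 0.5194  0.043  -0.0212] yawY -146.77 w 0.0587 F [-2.9569 -1.3082  8.3205] M [-0.7727  0.8863 -0.0165] q [ 26.4  19.9 -33.2   0.1 -36.8   6.8]
```

View pics/c11.png

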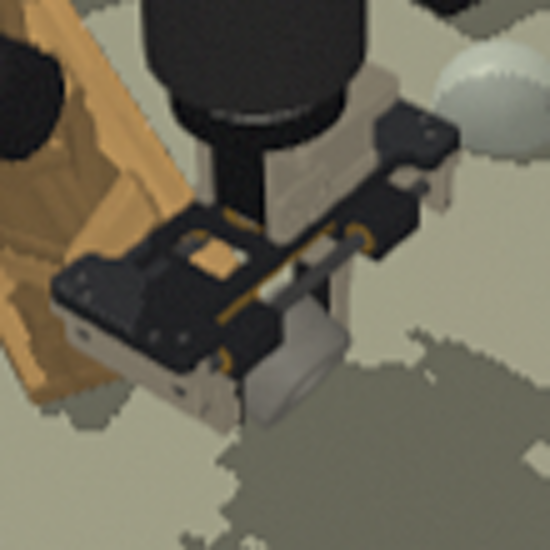

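```bash
python3 -m creep '{"jaw":[1,1,1,1,1,1,1,1,1,1],"translation":[[-0.014,0,0],[0,0,-0.035],[0.014,0,0],[0.001,0,0.005],[0.001,0,0.005],[0.001,0,0.005],[0.0015,0,0.005],[0.0015,0,0.005],[0.001,0,0.005],[0.001,0,0.005]],"roll":[0,0,0,0,0,0,0,0,0,0]}' 12
python3 - <<'E'
from h import *
st()
a=cv2.cvtColor(capture("side")["image"],cv2.COLOR_RGB2BGR)[180:290,240:350]
cv2.imwrite("pics/c12.png",cv2.resize(a,None,fx=5,fy=5,interpolation=cv2.INTER_CUBIC))
E
```

```text
time_s: 10.05
tcp_pos: [0.5193, 0.0427, -0.0298]
eef_rot: [-145.4, 89.9, -22.1]
contact_force: [2.1, -9.8, 11.6]
gripper_width: 0.0589
t 10.05 tcp [ 0.5193  0.0427 -0.0298] yawY -146.73 w 0.0589 F [ 2.1392 -9.8142 11.5598] M [-3.5918 -0.7749  0.0625] q [ 26.4  20.7 -33.6   0.1 -35.7   6.8]
```

View pics/c12.png

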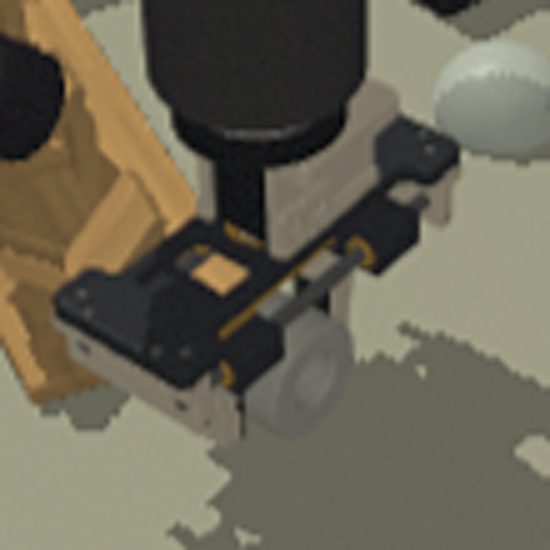

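```bash
python3 -m creep '{"jaw":[1,1,1,1,1,1,1,1,1,1],"translation":[[0,0,0],[0,0,0],[-0.01,0,0],[-0.035,0,0],[-0.045,0,0],[-0.045,0,0],[-0.04,0,0],[0,-0.03,-0.03],[0,-0.03,-0.03],[0,0,0]],"roll":[0,0,0,0,0,0,0,0,0,0]}' 45
python3 - <<'E'
from h import *
goto([.6047,.0204,.141],-146.7)
a=cv2.cvtColor(capture("side")["image"],cv2.COLOR_RGB2BGR)[130:290,270:430]
b=cv2.cvtColor(capture("top")["image"],cv2.COLOR_RGB2BGR)[120:280,250:410]
cv2.imwrite("pics/c13.png",cv2.resize(np.hstack([a,b]),None,fx=2.5,fy=2.5,interpolation=cv2.INTER_CUBIC))
E
```

```text
time_s: 11.1
tcp_pos: [0.6043, 0.0251, 0.1432]
eef_rot: [68.2, 90.0, -168.6]
contact_force: [-2.7, -0.1, -8.6]
gripper_width: 0.0584
t 11.1 tcp [0.6043 0.0251 0.1432] yawY -146.88 w 0.0584 F [-2.6714 -0.1462 -8.5747] M [ 0.1035  0.5127 -0.0241] q [ 20.9  15.9 -12.2  -0.  -61.8  12.3]
tool-shift now-axes xyz [ 0.0022  0.0023 -0.0042] world yaw change 0.18 -> roll rad -0.0031
after-roll axes [ 0.0022  0.0023 -0.0042]
```

View pics/c13.png

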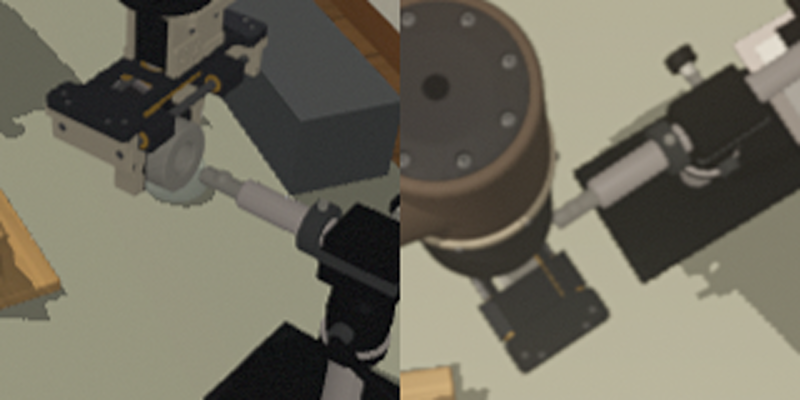

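Run:
```python
from h import *
S=capture("side");img=S["image"]
a=cv2.cvtColor(img,cv2.COLOR_RGB2BGR)[150:230,310:390]
k=7;a=cv2.resize(a,None,fx=k,fy=k,interpolation=cv2.INTER_CUBIC)
v=np.array([.549,-.836,0]);tcp=np.array([.6043,.0251,.1432])
for s in(.02,.03):
    p=(proj(S,tcp+v*s+[0,0,.06])-[310,150])*k;print(p);cv2.circle(a,tuple(int(x) for x in p),4,(0,0,255),-1)
for s in(0,.1):
    p=(proj(S,np.array([.6294,-.0172,.2])+v*s)-[310,150])*k;cv2.circle(a,tuple(int(x) for x in p),4,(0,255,0),-1)
cv2.imwrite("pics/c14.png",a)
```

```text
[205.9171 299.357 ]
[233.4289 312.3086]
```

View pics/c14.png

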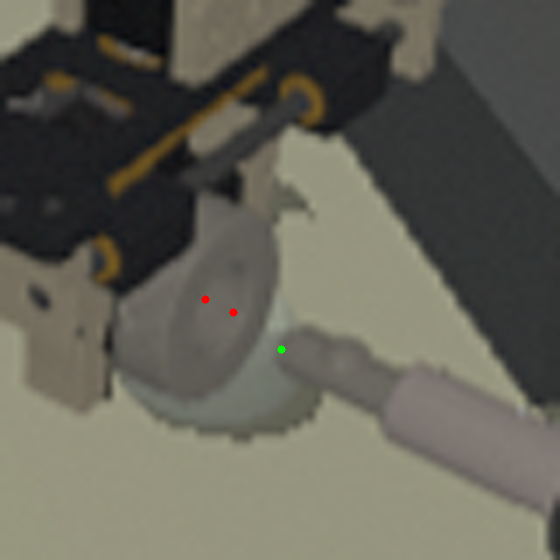

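```bash
python3 -m creep '{"jaw":[1,1,1,1,1,1,1,1,1,1],"translation":[[0.002,0.0023,-0.004],[0,0,-0.01],[0,0,-0.01],[0,0,-0.01],[0,0,-0.01],[0,0,-0.005],[0,0,-0.005],[0,0,-0.005],[0,0,0],[0,0,0]],"roll":[-0.003,0,0,0,0,0,0,0,0,0]}' 45
python3 - <<'E'
from h import *
goto([.6047,.0204,.141],-146.7)
s,R,_=st();print("F tool",R.T@s["contact_force"])
a=cv2.cvtColor(capture("side")["image"],cv2.COLOR_RGB2BGR)[150:230,310:410]
b=cv2.cvtColor(capture("top")["image"],cv2.COLOR_RGB2BGR)[150:230,280:380]
cv2.imwrite("pics/c15.png",cv2.resize(np.hstack([a,b]),None,fx=4,fy=4,interpolation=cv2.INTER_CUBIC))
E
```

```text
time_s: 12.25
tcp_pos: [0.6318, -0.0253, 0.142]
eef_rot: [32.0, 90.0, 155.3]
contact_force: [-0.1, -0.3, -6.3]
gripper_width: 0.0589
t 12.25 tcp [ 0.6318 -0.0253  0.142 ] yawY -146.66 w 0.0589 F [-0.0842 -0.3143 -6.2743] M [ 0.1603  0.0681 -0.036 ] q [ 15.4  18.4  -8.8  -0.  -62.8  18. ]
tool-shift now-axes xyz [ 0.001  -0.0025  0.053 ] world yaw change -0.04 -> roll rad 0.0007
after-roll axes [ 0.001  -0.0025  0.053 ]
t 12.25 tcp [ 0.6318 -0.0253  0.142 ] yawY -146.66 w 0.0589 F [-0.0842 -0.3143 -6.2743] M [ 0.1603  0.0681 -0.036 ] q [ 15.4  18.4  -8.8  -0.  -62.8  18. ]
F tool [ 6.2743  0.2424 -0.2173]
```

View pics/c15.png

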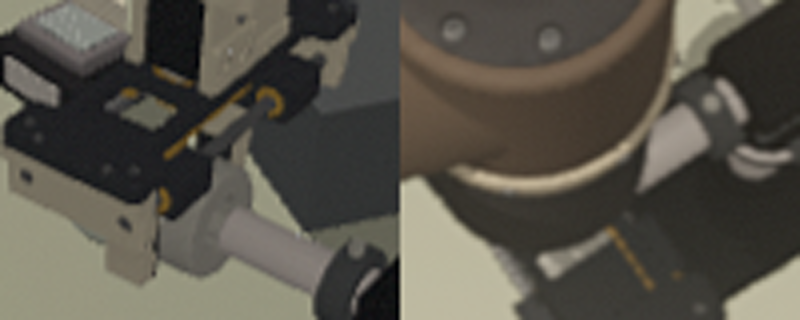

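```bash
python3 -m creep '{"jaw":[1,1,1,1,1,1,1,1,1,1],"translation":[[0.001,-0.0025,0],[0,0,0],[0,0,-0.003],[0,0,-0.003],[0,0,-0.003],[0,0,-0.003],[0,0,-0.003],[0,0,-0.003],[0,0,-0.003],[0,0,0]],"roll":[0,0,0,0,0,0,0,0,0,0]}' 45
python3 - <<'E'
from h import *
goto([.6047,.0204,.141],-146.7)
s,R,_=st();print("F tool",R.T@s["contact_force"],"M tool",R.T@s["moment"])
E
```

```text
time_s: 13.35
tcp_pos: [0.6457, -0.042, 0.1409]
eef_rot: [135.2, 90.0, -101.5]
contact_force: [0.4, -0.3, -9.6]
gripper_width: 0.0586
t 13.35 tcp [ 0.6457 -0.042   0.1409] yawY -146.68 w 0.0586 F [ 0.363  -0.3024 -9.584 ] M [-0.3503 -0.2836  0.0126] q [ 13.5  19.8  -6.9   0.  -63.3  19.8]
tool-shift now-axes xyz [-0.0001 -0.      0.0747] world yaw change -0.02 -> roll rad 0.0004
after-roll axes [-0.0001 -0.      0.0747]
t 13.35 tcp [ 0.6457 -0.042   0.1409] yawY -146.68 w 0.0586 F [ 0.363  -0.3024 -9.584 ] M [-0.3503 -0.2836  0.0126] q [ 13.5  19.8  -6.9   0.  -63.3  19.8]
F tool [ 9.584  -0.1393 -0.45  ] M tool [-0.0125  0.4485 -0.0445]
```

```bash
python3 -m creep '{"jaw":[1,1,1,1,1,1,1,1,1,1],"translation":[[0.001,0,-0.004],[0,0,-0.005],[0,0,-0.005],[0,0,-0.005],[0,0,-0.005],[0,0,-0.005],[0,0,-0.003],[0,0,-0.003],[0,0,-0.003],[0,0,0]],"roll":[0,0,0,0,0,0,0,0,0,0]}' 45
python3 - <<'E'
from h import *
goto([.6047,.0204,.141],-146.7)
s,R,_=st();print("F tool",R.T@s["contact_force"],"M tool",R.T@s["moment"])
E
```

```text
time_s: 14.35
tcp_pos: [0.6665, -0.0735, 0.14]
eef_rot: [115.0, 90.0, -121.6]
contact_force: [-0.1, 0.3, -6.5]
gripper_width: 0.0587
t 14.35 tcp [ 0.6665 -0.0735  0.14  ] yawY -146.67 w 0.0587 F [-0.1493  0.2719 -6.4505] M [0.0822 0.0011 0.0171] q [ 10.3  22.   -3.8   0.  -64.3  23. ]
tool-shift now-axes xyz [-0.001   0.      0.1124] world yaw change -0.03 -> roll rad 0.0006
after-roll axes [-0.001   0.0001  0.1124]
t 14.35 tcp [ 0.6665 -0.0735  0.14  ] yawY -146.67 w 0.0587 F [-0.1493  0.2719 -6.4505] M [0.0822 0.0011 0.0171] q [ 10.3  22.   -3.8   0.  -64.3  23. ]
F tool [ 6.4505 -0.0254  0.3096] M tool [-0.0171 -0.0692 -0.0443]
```

```bash
python3 -m creep '{"jaw":[1,1,1,1,1,1,1,1,1,1],"translation":[[0,0,-0.002],[0,0,-0.002],[0,0,-0.002],[0,0,-0.002],[0,0,-0.002],[0,0,0],[0,0,0],[0,0,0],[0,0,0],[0,0,0]],"roll":[0,0,0,0,0,0,0,0,0,0]}' 45
python3 - <<'E'
from h import *
goto([.6047,.0204,.141],-146.7)
s,R,_=st();print("F tool",R.T@s["contact_force"],"M tool",R.T@s["moment"])
S=capture("side");T=capture("top")
a=cv2.cvtColor(S["image"],cv2.COLOR_RGB2BGR)[160:240,340:440]
b=cv2.cvtColor(T["image"],cv2.COLOR_RGB2BGR)[120:200,300:400]
cv2.imwrite("pics/c16.png",cv2.resize(np.hstack([a,b]),None,fx=4,fy=4,interpolation=cv2.INTER_CUBIC))
E
```

```text
time_s: 15.35
tcp_pos: [0.669, -0.0773, 0.1404]
eef_rot: [7.0, 89.6, 130.4]
contact_force: [-14.2, 18.7, 4.8]
gripper_width: 0.0586
t 15.35 tcp [ 0.669  -0.0773  0.1404] yawY -146.59 w 0.0586 F [-14.1829  18.6889   4.8253] M [ 6.9032  5.05   -0.0747] q [  9.8  22.4  -3.   -0.3 -64.9  23.8]
tool-shift now-axes xyz [ 0.0001 -0.0001  0.117 ] world yaw change -0.11 -> roll rad 0.0019
after-roll axes [0.0001 0.0001 0.117 ]
t 15.35 tcp [ 0.669  -0.0773  0.1404] yawY -146.59 w 0.0586 F [-14.1829  18.6889   4.8253] M [ 6.9032  5.05   -0.0747] q [  9.8  22.4  -3.   -0.3 -64.9  23.8]
F tool [-4.6774  1.5518 23.4399] M tool [ 0.0707 -8.5432  0.4139]
```

View pics/c16.png

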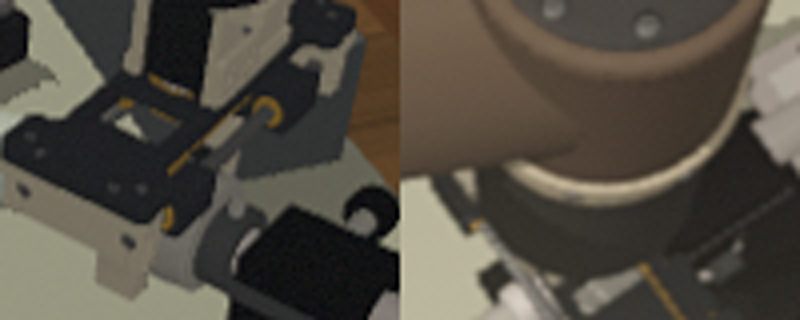

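```bash
python3 -m creep '{"jaw":[1,-1,-1,-1,-1,-1,-1,-1,-1,-1],"translation":[[0,0,0.005],[0,0,0],[0,0,0],[0,0,0],[0,0,0],[-0.02,0,0],[-0.04,0,0],[-0.04,0,0],[0,0,0.045],[0,0,0.045]],"roll":[0,0,0,0,0,0,0,0,0,0]}' 45
python3 - <<'E'
from h import *
goto([.4242,.3316,.008],-82.7)
S=capture("side");T=capture("top")
a=cv2.cvtColor(S["image"],cv2.COLOR_RGB2BGR)[160:240,340:440]
b=cv2.cvtColor(T["image"],cv2.COLOR_RGB2BGR)[120:200,300:400]
cv2.imwrite("pics/c17.png",cv2.resize(np.hstack([a,b]),None,fx=4,fy=4,interpolation=cv2.INTER_CUBIC))
E
```

```text
time_s: 16.45
tcp_pos: [0.6202, -0.0024, 0.2413]
eef_rot: [-111.7, 89.8, 11.5]
contact_force: [0.1, 1.0, -0.4]
gripper_width: 0.0878
t 16.45 tcp [ 0.6202 -0.0024  0.2413] yawY -146.82 w 0.0878 F [ 0.0816  1.0207 -0.3502] M [0.298  0.0014 0.0098] q [ 17.8  13.7  -2.1   0.  -74.   15.4]
tool-shift now-axes xyz [ 0.2329 -0.0182  0.387 ] world yaw change 64.12 -> roll rad -1.119
after-roll axes [ 0.2329 -0.3561  0.1526]
```

View pics/c17.png

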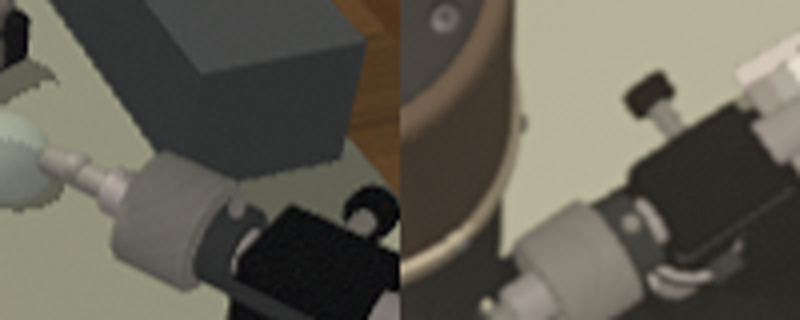

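```bash
python3 -m creep '{"jaw":[-1,-1,-1,-1,-1,-1,-1,-1,-1,-1],"translation":[[0,-0.0023,0.0484],[0,-0.0023,0.0484],[0,-0.0023,0.0484],[0,-0.0023,0.0484],[0,-0.0023,0.0484],[0,-0.0023,0.0484],[0,-0.0023,0.0484],[0,-0.0023,0.0484],[0,0,0],[0,0,0]],"roll":[0,0,0,0,0,0,0,0,-0.14,-0.14]}' 40
python3 - <<'E'
from h import *
goto([.4242,.3316,.008],-82.7)
E
```

```text
time_s: 17.55
tcp_pos: [0.4217, 0.3328, 0.2402]
eef_rot: [-133.1, 90.0, 6.7]
contact_force: [-0.3, -1.1, 0.2]
gripper_width: 0.0873
t 17.55 tcp [0.4217 0.3328 0.2402] yawY -130.15 w 0.0873 F [-0.3112 -1.1221  0.2195] M [ 0.0338 -0.04    0.0377] q [ 59.2   5.7 -12.1   0.  -72.2  -9.4]
tool-shift now-axes xyz [ 0.2322 -0.0006 -0.0026] world yaw change 47.45 -> roll rad -0.8281
after-roll axes [ 0.2322  0.0015 -0.0022]
```

```bash
python3 -m creep '{"jaw":[-1,-1,-1,-1,-1,-1,-1,-1,-1,-1],"translation":[[0.02,0,0],[0.02,0,0],[0.02,0,0],[0.02,0,0],[0.02,0,0],[0.02,0,0],[0.03,0.0015,-0.0022],[0.03,0,0],[0.03,0,0],[0.01,0,0]],"roll":[-0.138,-0.138,-0.138,-0.138,-0.138,-0.138,0,0,0,0]}' 40
python3 - <<'E'
from h import *
goto([.4242,.3316,.008],-82.7)
a=cv2.cvtColor(capture("side")["image"],cv2.COLOR_RGB2BGR)[120:240,180:300]
cv2.imwrite("pics/c18.png",cv2.resize(a,None,fx=4.6,fy=4.6,interpolation=cv2.INTER_CUBIC))
E
```

```text
time_s: 18.55
tcp_pos: [0.4239, 0.3284, 0.0175]
eef_rot: [48.6, 89.8, -124.6]
contact_force: [0.1, 0.2, 0.1]
gripper_width: 0.0876
t 18.55 tcp [0.4239 0.3284 0.0175] yawY -83.21 w 0.0876 F [0.0689 0.1769 0.1298] M [-0.0405 -0.0003  0.0287] q [ 58.7  18.  -28.9  -0.  -43.4  38.1]
tool-shift now-axes xyz [ 0.0094 -0.0032 -0.0007] world yaw change 0.51 -> roll rad -0.009
after-roll axes [ 0.0094 -0.0031 -0.0008]
```

View pics/c18.png

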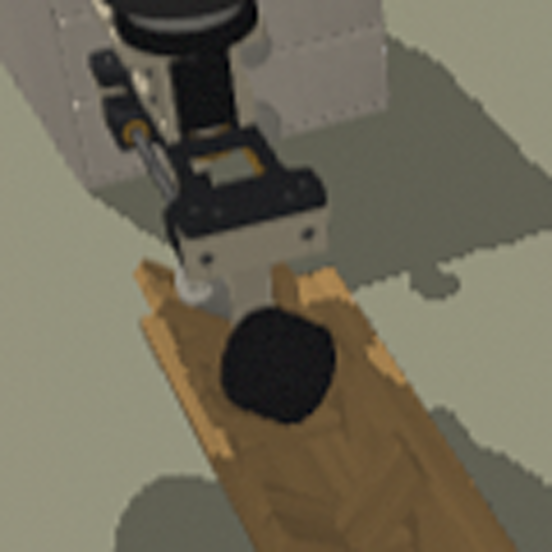

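```bash
python3 -m creep '{"jaw":[-1,-1,1,1,1,1,1,1,1,1],"translation":[[0.005,-0.003,0],[0.0045,0,0],[0,0,0],[0,0,0],[0,0,0],[0,0,0],[0,0,0],[0,0,0],[0,0,0],[-0.005,0,0]],"roll":[-0.009,0,0,0,0,0,0,0,0,0]}' 40
python3 - <<'E'
from h import *
goto([.53,.0,.015],-146.7)
E
```

```text
time_s: 19.6
tcp_pos: [0.4235, 0.3324, 0.0148]
eef_rot: [38.0, 89.9, -134.7]
contact_force: [0.1, 0.4, -5.2]
gripper_width: 0.0586
t 19.6 tcp [0.4235 0.3324 0.0148] yawY -82.68 w 0.0586 F [ 0.0605  0.4028 -5.1888] M [-0.0975  0.0065 -0.0234] q [ 59.   18.3 -28.9  -0.  -43.   38.4]
tool-shift now-axes xyz [ 0.0001  0.3432 -0.0633] world yaw change -64.02 -> roll rad 1.1174
after-roll axes [ 0.0001  0.0934 -0.3363]
```

```bash
python3 -m creep '{"jaw":[1,1,1,1,1,1,1,1,1,1],"translation":[[-0.03,0,0],[-0.04,0,0],[-0.04,0,0],[0,0.049,-0.009],[0,0.049,-0.009],[0,0.049,-0.009],[0,0.049,-0.009],[0,0.049,-0.009],[0,0.049,-0.009],[0,0.049,-0.009]],"roll":[0,0,0,0,0,0,0,0,0,0]}' 40
python3 - <<'E'
from h import *
goto([.53,.0,.015],-146.7)
E
```

```text
time_s: 20.6
tcp_pos: [0.5299, -0.0011, 0.1251]
eef_rot: [-11.6, 89.9, 175.8]
contact_force: [1.9, 1.0, -4.3]
gripper_width: 0.059
t 20.6 tcp [ 0.5299 -0.0011  0.1251] yawY -82.65 w 0.059 F [ 1.8672  0.9862 -4.3437] M [ 0.1624 -0.2776  0.0063] q [ 21.1  10.  -22.7  -0.  -57.3  76.3]
tool-shift now-axes xyz [ 0.1101 -0.001  -0.0004] world yaw change -64.05 -> roll rad 1.1178
after-roll axes [ 0.1101 -0.0008  0.0007]
```

```bash
python3 -m creep '{"jaw":[1,1,1,1,1,1,1,1,1,1],"translation":[[0.0165,0,0],[0.0165,0,0],[0.0165,0,0],[0.0165,0,0],[0.0165,0,0],[0.0165,0,0],[0.0165,0,0],[0.0165,0,0],[0.006,0,0],[0.003,0,0]],"roll":[0.1397,0.1397,0.1397,0.1397,0.1397,0.1397,0.1397,0.1397,0,0]}' 40
python3 - <<'E'
from h import *
s,R,_=st();print("F tool",R.T@s["contact_force"])
a=cv2.cvtColor(capture("side")["image"],cv2.COLOR_RGB2BGR)[190:300,260:370]
cv2.imwrite("pics/c19.png",cv2.resize(a,None,fx=5,fy=5,interpolation=cv2.INTER_CUBIC))
E
```

```text
time_s: 21.6
tcp_pos: [0.5297, 0.0007, -0.0163]
eef_rot: [75.0, 89.9, -161.5]
contact_force: [0.3, 0.3, -5.0]
gripper_width: 0.0589
t 21.6 tcp [ 0.5297  0.0007 -0.0163] yawY -146.46 w 0.0589 F [ 0.3091  0.3323 -5.0029] M [ 0.0188  0.0021 -0.0294] q [ 21.3  20.2 -31.6  -0.  -38.3  12.2]
F tool [ 5.002  -0.4514  0.1034]
```

View pics/c19.png

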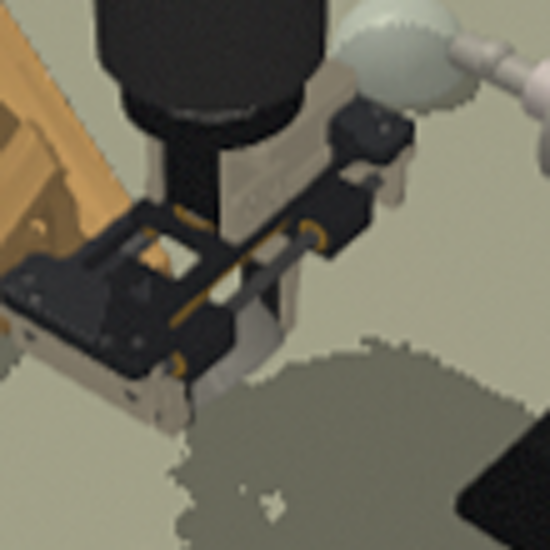

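```bash
python3 -m creep '{"jaw":[1,1,1,1,1,1,1,1,1,1],"translation":[[0.008,0,0.003],[0.003,0,0.005],[0.0005,0,0.005],[0.0005,0,0.005],[0.0005,0,0.005],[0.001,0,0.005],[0.001,0,0.005],[0.001,0,0.005],[0.001,0,0.005],[0.001,0,0]],"roll":[0,0,0,0,0,0,0,0,0,0]}' 10
python3 - <<'E'
from h import *
s,R,_=st();print("F tool",R.T@s["contact_force"])
a=cv2.cvtColor(capture("side")["image"],cv2.COLOR_RGB2BGR)[190:300,240:350]
cv2.imwrite("pics/c20.png",cv2.resize(a,None,fx=5,fy=5,interpolation=cv2.INTER_CUBIC))
E
```

```text
time_s: 22.65
tcp_pos: [0.5072, 0.0374, -0.032]
eef_rot: [-129.3, 89.9, -5.9]
contact_force: [-2.3, -2.7, 15.8]
gripper_width: 0.0587
t 22.65 tcp [ 0.5072  0.0374 -0.032 ] yawY -146.62 w 0.0587 F [-2.2548 -2.7133 15.7532] M [-0.9046  0.9172 -0.0014] q [ 26.4  20.  -35.2   0.1 -34.7   6.9]
F tool [-15.7551   3.3634  -1.035 ]
```

View pics/c20.png

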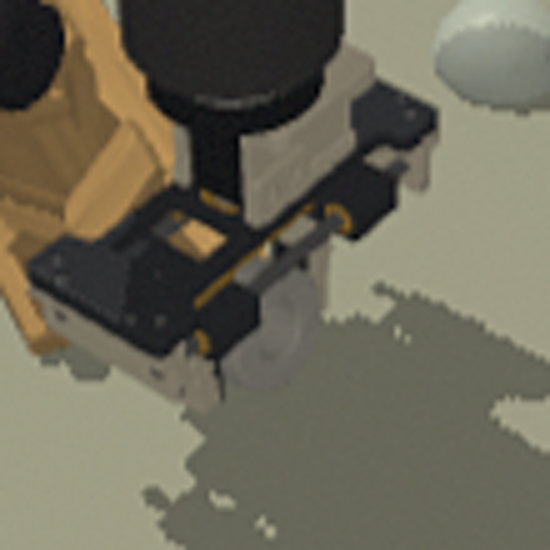

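```bash
python3 -m creep '{"jaw":[1,1,1,1,1,1,1,1,1,1],"translation":[[0,0,0],[0,0,0],[-0.01,0,0],[-0.034,0,0],[-0.045,0,0],[-0.045,0,0],[-0.038,0,0],[0,-0.036,-0.035],[0,-0.036,-0.035],[0,0,0]],"roll":[0,0,0,0,0,0,0,0,0,0]}' 45
python3 - <<'E'
from h import *
goto([.6107,.0112,.138],-146.7)
S=capture("side")
a=cv2.cvtColor(S["image"],cv2.COLOR_RGB2BGR)[150:230,310:410]
cv2.imwrite("pics/c21.png",cv2.resize(a,None,fx=6,fy=6,interpolation=cv2.INTER_CUBIC))
E
```

```text
time_s: 23.7
tcp_pos: [0.609, 0.0177, 0.1375]
eef_rot: [102.0, 90.0, -134.7]
contact_force: [-3.1, -0.1, -6.3]
gripper_width: 0.0585
t 23.7 tcp [0.609  0.0177 0.1375] yawY -146.74 w 0.0585 F [-3.1058 -0.0915 -6.2548] M [0.1344 0.5996 0.0513] q [ 20.   16.6 -12.1   0.  -61.3  13.2]
tool-shift now-axes xyz [-0.0005  0.0021 -0.0064] world yaw change 0.04 -> roll rad -0.0008
after-roll axes [-0.0005  0.0021 -0.0064]
```

View pics/c21.png

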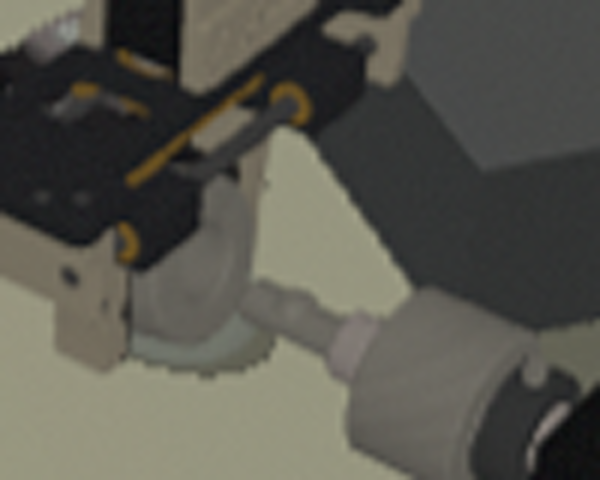

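```bash
python3 -m creep '{"jaw":[1,1,1,1,1,1,1,1,1,1],"translation":[[0,0,-0.009],[0,0,-0.009],[0,0,-0.009],[0,0,-0.009],[0,0,-0.009],[0,0,-0.006],[0,0,-0.004],[0,0,0],[0,0,0],[0,0,0]],"roll":[0,0,0,0,0,0,0,0,0,0]}' 45
python3 - <<'E'
from h import *
goto([.6294,-.0172,.138],-146.7)
s,R,_=st();print("F tool",R.T@s["contact_force"],"M tool",R.T@s["moment"])
E
```

```text
time_s: 24.75
tcp_pos: [0.6352, -0.0277, 0.1391]
eef_rot: [-53.3, 90.0, 70.1]
contact_force: [-0.1, -0.8, -5.0]
gripper_width: 0.0584
t 24.75 tcp [ 0.6352 -0.0277  0.1391] yawY -146.68 w 0.0584 F [-0.0597 -0.817  -5.0213] M [0.0281 0.0032 0.0551] q [ 15.1  18.9  -8.5  -0.  -62.6  18.3]
tool-shift now-axes xyz [ 0.0011 -0.0009  0.012 ] world yaw change -0.02 -> roll rad 0.0004
after-roll axes [ 0.0011 -0.0009  0.012 ]
t 24.75 tcp [ 0.6352 -0.0277  0.1391] yawY -146.68 w 0.0584 F [-0.0597 -0.817  -5.0213] M [0.0281 0.0032 0.0551] q [ 15.1  18.9  -8.5  -0.  -62.6  18.3]
F tool [ 5.0212  0.499  -0.6501] M tool [-0.0551 -0.0252 -0.0127]
```

```bash
python3 -m creep '{"jaw":[1,1,1,1,1,1,1,1,1,1],"translation":[[0.0012,-0.0009,-0.002],[0,0,-0.003],[0,0,-0.003],[0,0,-0.003],[0,0,-0.003],[0,0,-0.003],[0,0,-0.003],[0,0,-0.003],[0,0,-0.003],[0,0,0]],"roll":[0,0,0,0,0,0,0,0,0,0]}' 45
python3 - <<'E'
from h import *
goto([.6294,-.0172,.138],-146.7)
s,R,_=st();print("F tool",R.T@s["contact_force"],"M tool",R.T@s["moment"])
E
```

```text
time_s: 25.75
tcp_pos: [0.6481, -0.0469, 0.1357]
eef_rot: [24.0, 89.7, 147.3]
contact_force: [-5.8, 9.3, -8.7]
gripper_width: 0.0586
t 25.75 tcp [ 0.6481 -0.0469  0.1357] yawY -146.7 w 0.0586 F [-5.7634  9.3233 -8.7374] M [3.7473 1.7931 0.0055] q [ 12.9  20.5  -6.5  -0.3 -63.2  20.6]
tool-shift now-axes xyz [-0.0021 -0.0007  0.0351] world yaw change -0.0 -> roll rad 0.0
after-roll axes [-0.0021 -0.0007  0.0351]
t 25.75 tcp [ 0.6481 -0.0469  0.1357] yawY -146.7 w 0.0586 F [-5.7634  9.3233 -8.7374] M [3.7473 1.7931 0.0055] q [ 12.9  20.5  -6.5  -0.3 -63.2  20.6]
F tool [ 8.796  -0.323  10.9092] M tool [-0.0185 -4.1164 -0.5587]
```

Run:
```python
from h import *
S=capture("side");T=capture("top")
a=cv2.cvtColor(S["image"],cv2.COLOR_RGB2BGR)[160:240,330:430]
cv2.imwrite("pics/c22.png",cv2.resize(a,None,fx=7,fy=7,interpolation=cv2.INTER_CUBIC))
```

```text
(no output)
```

View pics/c22.png

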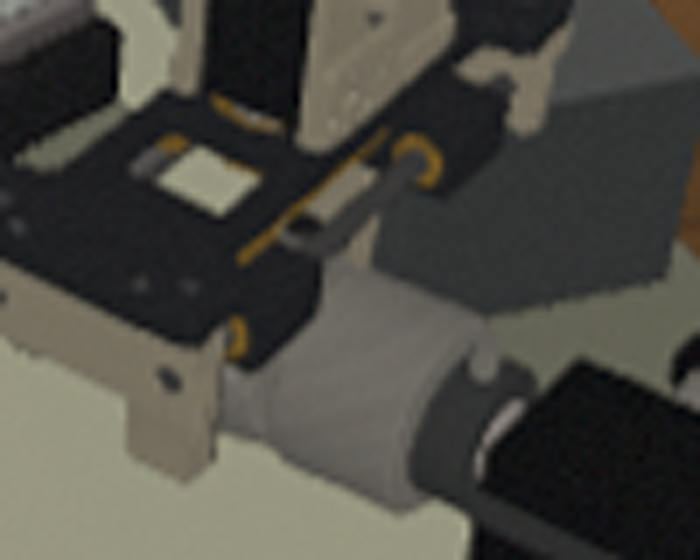

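```bash
python3 -m creep '{"jaw":[1,1,1,1,1,1,1,-1,-1,-1],"translation":[[-0.002,0,-0.001],[0,0,-0.002],[0,0,-0.001],[0,0,0],[0,0,0],[0,0,0.004],[0,0,0.001],[0,0,0],[0,0,0],[0,0,0]],"roll":[0,0,0,0,0,0,0,0,0,0]}' 45
python3 - <<'E'
from h import *
goto([.6294,-.0172,.138],-146.7)
s,R,_=st();print("F tool",R.T@s["contact_force"],"M tool",R.T@s["moment"])
S=capture("side");T=capture("top")
a=cv2.cvtColor(S["image"],cv2.COLOR_RGB2BGR)[160:240,330:430]
b=cv2.cvtColor(T["image"],cv2.COLOR_RGB2BGR)[140:220,290:390]
cv2.imwrite("pics/c23.png",cv2.resize(np.hstack([a,b]),None,fx=4,fy=4,interpolation=cv2.INTER_CUBIC))
E
```

```text
time_s: 26.85
tcp_pos: [0.6511, -0.0488, 0.142]
eef_rot: [-128.6, 89.8, -5.3]
contact_force: [-0.1, -0.1, 0.4]
gripper_width: 0.077
t 26.85 tcp [ 0.6511 -0.0488  0.142 ] yawY -146.68 w 0.077 F [-0.0938 -0.1077  0.3701] M [ 0.0613 -0.0278 -0.0077] q [ 12.8  20.2  -6.3   0.1 -63.4  20.5]
tool-shift now-axes xyz [0.0039 0.0008 0.0383] world yaw change -0.02 -> roll rad 0.0004
after-roll axes [0.0039 0.0008 0.0383]
t 26.85 tcp [ 0.6511 -0.0488  0.142 ] yawY -146.68 w 0.077 F [-0.0938 -0.1077  0.3701] M [ 0.0613 -0.0278 -0.0077] q [ 12.8  20.2  -6.3   0.1 -63.4  20.5]
F tool [-0.3704  0.1365 -0.0392] M tool [ 0.008  -0.0359 -0.0569]
```

View pics/c23.png

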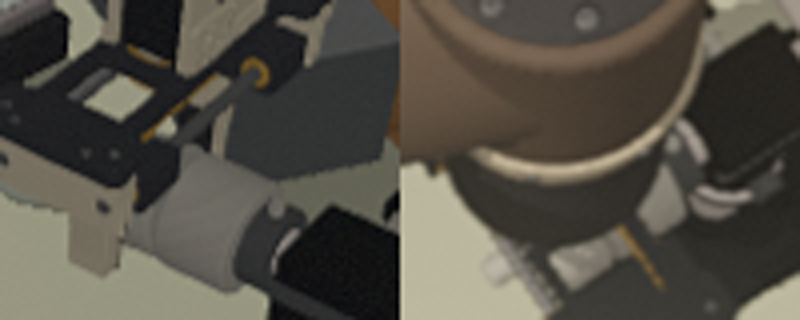

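```bash
python3 -m creep '{"jaw":[-1,-1,-1,-1,-1,-1,-1,-1,-1,-1],"translation":[[0,0,0],[-0.03,0,0],[-0.04,0,0],[-0.03,0.0052,0.0499],[0,0.0052,0.0499],[0,0.0052,0.0499],[0,0.0052,0.0499],[0,0.0052,0.0499],[0,0.0052,0.0499],[0,0.0052,0.0499]],"roll":[0,0,0,0,0,0,0,0,0,0]}' 40
python3 - <<'E'
from h import *
goto([.4292,.2234,.0155],-82.7)
S=capture("side");T=capture("top")
a=cv2.cvtColor(S["image"],cv2.COLOR_RGB2BGR)[160:240,330:430]
b=cv2.cvtColor(T["image"],cv2.COLOR_RGB2BGR)[140:220,290:390]
cv2.imwrite("pics/c24.png",cv2.resize(np.hstack([a,b]),None,fx=4,fy=4,interpolation=cv2.INTER_CUBIC))
E
```

```text
time_s: 27.95
tcp_pos: [0.4315, 0.2183, 0.2362]
eef_rot: [-82.3, 89.9, 41.0]
contact_force: [0.2, 1.2, -0.4]
gripper_width: 0.0876
t 27.95 tcp [0.4315 0.2183 0.2362] yawY -146.7 w 0.0876 F [ 0.1851  1.2484 -0.3626] M [ 0.2242 -0.1279  0.0032] q [ 50.2   0.4 -18.3   0.  -71.2 -16.9]
tool-shift now-axes xyz [ 0.2207 -0.0006  0.0054] world yaw change 64.0 -> roll rad -1.117
after-roll axes [ 0.2207 -0.0051  0.0019]
```

View pics/c24.png

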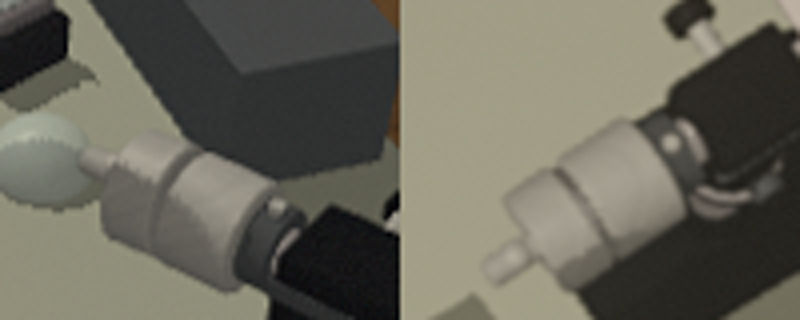

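```bash
python3 -m creep '{"jaw":[-1,-1,-1,-1,-1,-1,-1,-1,-1,-1],"translation":[[0.018,0,0],[0.018,0,0],[0.018,0,0],[0.018,0,0],[0.018,0,0],[0.018,0,0],[0.018,0,0],[0.018,0,0],[0.03,-0.003,0],[0.03,0,0]],"roll":[-0.1396,-0.1396,-0.1396,-0.1396,-0.1396,-0.1396,-0.1396,-0.1396,0,0]}' 40
python3 - <<'E'
from h import *
goto([.4292,.2234,.0155],-82.7)
a=cv2.cvtColor(capture("side")["image"],cv2.COLOR_RGB2BGR)[120:240,180:300]
cv2.imwrite("pics/c25.png",cv2.resize(a,None,fx=4.6,fy=4.6,interpolation=cv2.INTER_CUBIC))
E
```

```text
time_s: 29.05
tcp_pos: [0.4333, 0.2205, 0.0313]
eef_rot: [-144.0, 89.9, 43.3]
contact_force: [0.1, 0.4, -0.4]
gripper_width: 0.0876
t 29.05 tcp [0.4333 0.2205 0.0313] yawY -82.69 w 0.0876 F [ 0.0901  0.4285 -0.3921] M [-0.0369  0.0098  0.0043] q [ 50.2  12.5 -34.6   0.  -42.8  47.1]
tool-shift now-axes xyz [ 0.0158 -0.0033  0.0037] world yaw change -0.01 -> roll rad 0.0002
after-roll axes [ 0.0158 -0.0033  0.0037]
```

View pics/c25.png

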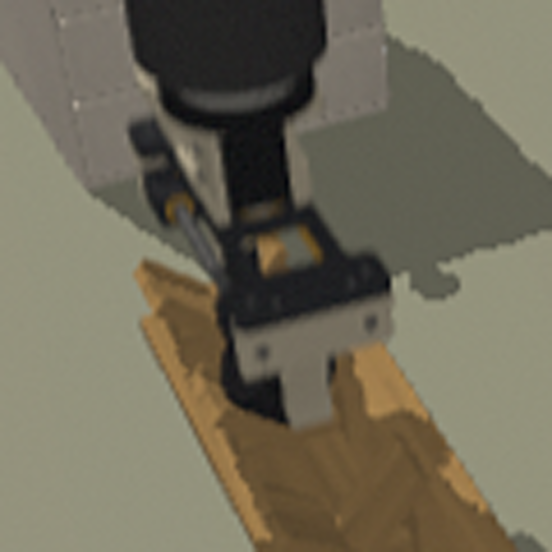

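```bash
python3 -m creep '{"jaw":[-1,-1,1,1,1,1,1,1,1,1],"translation":[[0.008,-0.003,0.0035],[0.008,0,0],[0,0,0],[0,0,0],[0,0,0],[0,0,0],[0,0,0],[0,0,0],[0,0,0],[-0.005,0,0]],"roll":[0,0,0,0,0,0,0,0,0,0]}' 40
python3 - <<'E'
from h import *
goto([.53,.0,.015],-146.7)
E
```

```text
time_s: 30.1
tcp_pos: [0.4282, 0.2224, 0.0204]
eef_rot: [36.0, 89.9, -136.7]
contact_force: [-0.1, -0.3, 0.4]
gripper_width: 0.0587
t 30.1 tcp [0.4282 0.2224 0.0204] yawY -82.71 w 0.0587 F [-0.061  -0.3135  0.4468] M [-0.0734  0.0805  0.0005] q [ 50.9  13.2 -35.5  -0.  -41.3  46.4]
tool-shift now-axes xyz [ 0.0054  0.2335 -0.0727] world yaw change -63.99 -> roll rad 1.1169
after-roll axes [ 0.0054  0.037  -0.2418]
```

```bash
python3 -m creep '{"jaw":[1,1,1,1,1,1,1,1,1,1],"translation":[[-0.03,0,0],[-0.04,0,0],[-0.035,0,0],[0,0.0467,-0.0145],[0,0.0467,-0.0145],[0,0.0467,-0.0145],[0,0.0467,-0.0145],[0,0.0467,-0.0145],[0,0,0],[0,0,0]],"roll":[0,0,0,0,0,0,0,0,0.139,0.139]}' 40
python3 - <<'E'
from h import *
goto([.53,.0,.015],-146.7)
a=cv2.cvtColor(capture("side")["image"],cv2.COLOR_RGB2BGR)[150:270,230:350]
cv2.imwrite("pics/c26.png",cv2.resize(a,None,fx=4.6,fy=4.6,interpolation=cv2.INTER_CUBIC))
E
```

```text
time_s: 31.1
tcp_pos: [0.5298, -0.0019, 0.1251]
eef_rot: [25.6, 89.9, -163.5]
contact_force: [-1.0, 0.0, 0.3]
gripper_width: 0.0588
t 31.1 tcp [ 0.5298 -0.0019  0.1251] yawY -99.15 w 0.0588 F [-0.9979  0.0228  0.3302] M [ 0.041  -0.0065 -0.07  ] q [ 21.   10.  -22.7  -0.  -57.3  59.8]
tool-shift now-axes xyz [ 0.1101 -0.002  -0.0001] world yaw change -47.55 -> roll rad 0.8298
after-roll axes [ 0.1101 -0.0014  0.0015]
```

View pics/c26.png

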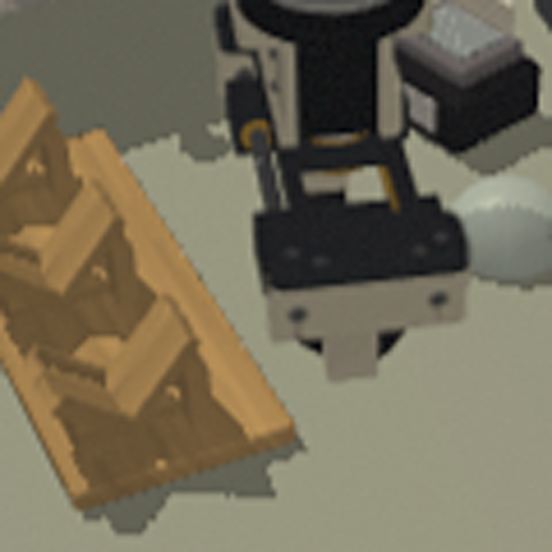

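```bash
python3 -m creep '{"jaw":[1,1,1,1,1,1,1,1,1,1],"translation":[[0.02,0,0],[0.02,0,0],[0.02,0,0],[0.02,0,0],[0.02,0,0],[0.02,0,0],[0.007,0,0],[0.006,0,0],[0.004,0,0],[0,0,0]],"roll":[0.1383,0.1383,0.1383,0.1383,0.1383,0.1383,0,0,0,0]}' 40; python3 -m creep '{"jaw":[1,1,1,1,1,1,1,1,1,1],"translation":[[0.004,0,0.003],[0.003,0,0.005],[0.001,0,0.005],[0.001,0,0.005],[0.001,0,0.005],[0.001,0,0.005],[0.002,0,0.005],[0.002,0,0.005],[0.002,0,0.005],[0.001,0,0]],"roll":[0,0,0,0,0,0,0,0,0,0]}' 10
python3 - <<'E'
from h import *
s,R,_=st();print("F tool",R.T@s["contact_force"])
a=cv2.cvtColor(capture("side")["image"],cv2.COLOR_RGB2BGR)[190:300,240:350]
cv2.imwrite("pics/c27.png",cv2.resize(a,None,fx=5,fy=5,interpolation=cv2.INTER_CUBIC))
E
```

```text
time_s: 32.15
tcp_pos: [0.5302, 0.0004, -0.0113]
eef_rot: [-109.8, 90.0, 14.2]
contact_force: [-0.0, -0.4, -1.2]
gripper_width: 0.0585
time_s: 33.15
tcp_pos: [0.5059, 0.0363, -0.0291]
eef_rot: [145.5, 90.0, -90.7]
contact_force: [-1.8, -3.1, 13.3]
gripper_width: 0.059
t 33.15 tcp [ 0.5059  0.0363 -0.0291] yawY -146.11 w 0.059 F [-1.7533 -3.0661 13.3143] M [-1.043   0.68    0.0085] q [ 26.3  19.7 -35.2   0.  -35.2   7.5]
F tool [-13.3127   3.1689  -1.5735]
```

View pics/c27.png

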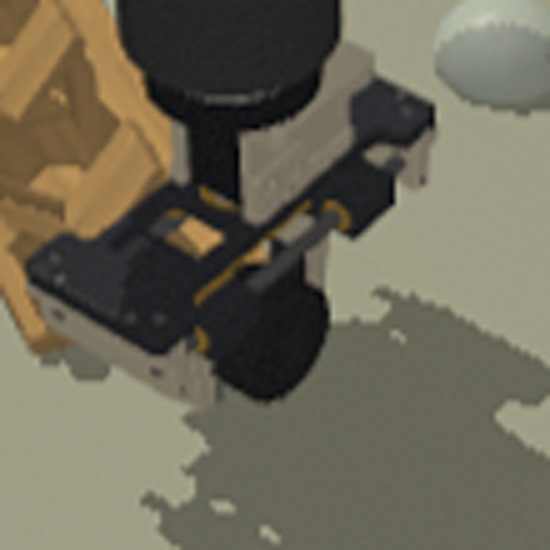

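```bash
python3 -m creep '{"jaw":[1,1,1,1,1,1,1,1,1,1],"translation":[[0.002,0,0.002],[0.002,0,0.003],[0.001,0,0.003],[0,0,0.002],[0,0,0],[0,0,0],[0,0,0],[0,0,0],[0,0,0],[0,0,0]],"roll":[0.009,0,0,0,0,0,0,0,0,0]}' 10
python3 - <<'E'
from h import *
s,R,_=st();print("F tool",R.T@s["contact_force"])
a=cv2.cvtColor(capture("side")["image"],cv2.COLOR_RGB2BGR)[190:300,240:350]
a=np.clip(a.astype(float)*3,0,255).astype(np.uint8)
cv2.imwrite("pics/c28.png",cv2.resize(a,None,fx=5,fy=5,interpolation=cv2.INTER_CUBIC))
E
```

```text
time_s: 34.2
tcp_pos: [0.5006, 0.0445, -0.0343]
eef_rot: [149.4, 90.0, -87.3]
contact_force: [-0.7, -2.5, 5.8]
gripper_width: 0.0591
t 34.2 tcp [ 0.5006  0.0445 -0.0343] yawY -146.67 w 0.0591 F [-0.6708 -2.4783  5.832 ] M [-0.5229  0.0373 -0.0221] q [ 27.5  19.8 -36.    0.  -34.2   5.8]
F tool [-5.8316  1.9226 -1.703 ]
```

View pics/c28.png

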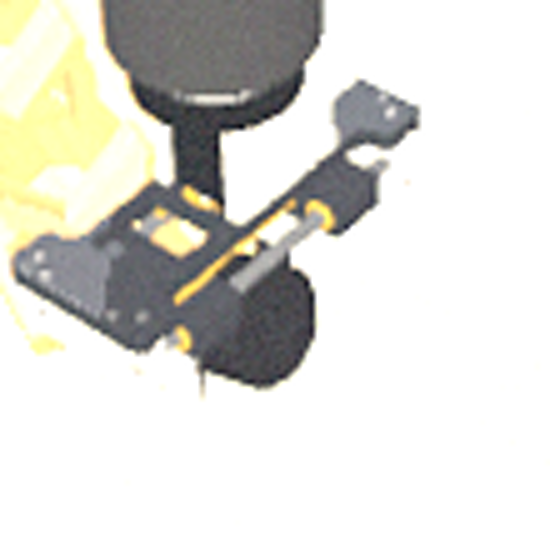

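```bash
python3 -m creep '{"jaw":[1,1,1,1,1,1,1,1,1,1],"translation":[[0,0,0],[0,0,0],[-0.01,0,0],[-0.034,0,0],[-0.045,0,0],[-0.045,0,0],[-0.036,0,0],[0,-0.037,-0.035],[0,-0.037,-0.035],[0,0,0]],"roll":[0,0,0,0,0,0,0,0,0,0]}' 45
python3 - <<'E'
from h import *
goto([.6025,.0238,.1355],-146.7)
S=capture("side")
a=cv2.cvtColor(S["image"],cv2.COLOR_RGB2BGR)[150:230,310:410]
a=np.clip(a.astype(float)*2.5,0,255).astype(np.uint8)
cv2.imwrite("pics/c29.png",cv2.resize(a,None,fx=6,fy=6,interpolation=cv2.INTER_CUBIC))
E
```

```text
time_s: 35.25
tcp_pos: [0.6029, 0.0264, 0.1345]
eef_rot: [127.9, 90.0, -108.8]
contact_force: [-3.0, 0.1, -1.9]
gripper_width: 0.0586
t 35.25 tcp [0.6029 0.0264 0.1345] yawY -146.75 w 0.0586 F [-2.984   0.1147 -1.9408] M [ 0.0503  0.3886 -0.0231] q [ 21.1  16.2 -13.1   0.  -60.7  12.2]
tool-shift now-axes xyz [-0.0009  0.0018 -0.0019] world yaw change 0.05 -> roll rad -0.0008
after-roll axes [-0.0009  0.0018 -0.0019]
```

View pics/c29.png

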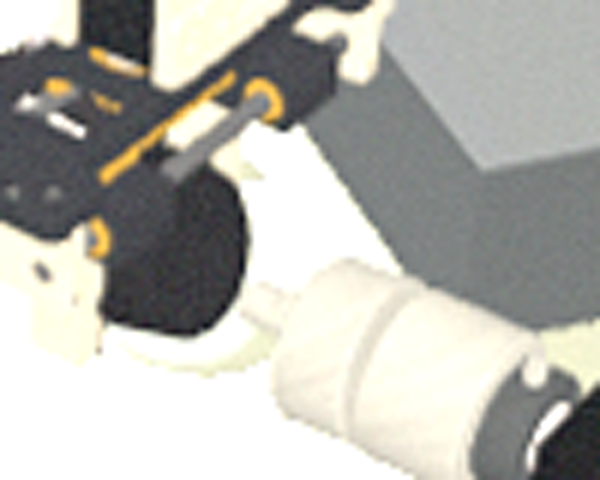

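Run:
```python
from h import *
s,R,_=st()
S=capture("side");img=cv2.cvtColor(S["image"],cv2.COLOR_RGB2BGR)
a=np.clip(img[150:230,310:390].astype(float)*4.5,0,255).astype(np.uint8);k=7
a=cv2.resize(a,None,fx=k,fy=k,interpolation=cv2.INTER_CUBIC)
v=np.array([.549,-.836,0]);w=np.array([.836,.549,0]);u=np.array([0,0,1.])
tcp=s["tcp_pos"];print(tcp)
for off,col in((.029,(0,0,255)),(-.011,(255,0,0))):
  c=tcp+v*off+u*.0643
  pts=[(proj(S,c+.03*(w*np.cos(t)+u*np.sin(t)))-[310,150])*k for t in np.linspace(0,6.28,60)]
  cv2.polylines(a,[np.array(pts).astype(int)],True,col,1)
cv2.imwrite("pics/c30.png",a)
```

```text
t 35.3 tcp [0.6001 0.0264 0.1341] yawY -146.79 w 0.0584 F [-0.6935  0.3367 -1.4099] M [-0.0077  0.1588  0.0296] q [ 21.1  16.1 -13.3  -0.  -60.8  12.1]
[0.6001 0.0264 0.1341]
```

View pics/c30.png

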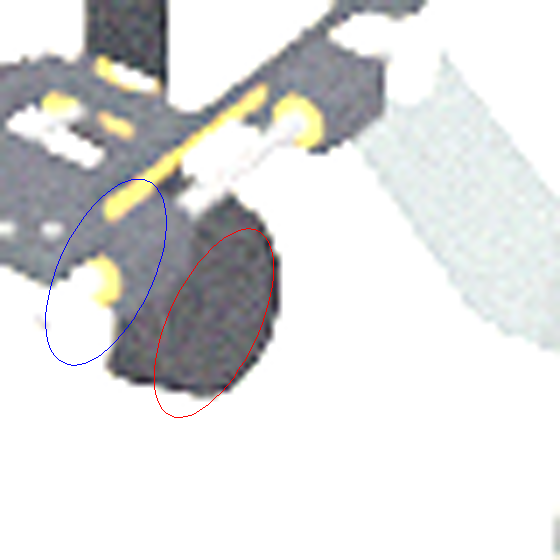

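Run:
```python
from h import *
s,R,_=st()
S=capture("side");img=cv2.cvtColor(S["image"],cv2.COLOR_RGB2BGR)
k=12;a=img[170:215,318:363].astype(np.float32);a=cv2.GaussianBlur(a,(3,3),0)
a=np.clip((a-20)*7,0,255).astype(np.uint8)
cv2.imwrite("pics/c31.png",cv2.resize(a,None,fx=k,fy=k,interpolation=cv2.INTER_CUBIC))
```

```text
t 35.35 tcp [0.5986 0.0265 0.1342] yawY -146.77 w 0.0579 F [-0.8403 -0.4026 -0.7143] M [0.0267 0.0807 0.0261] q [ 21.2  15.9 -13.5  -0.  -60.8  12.1]
```

View pics/c31.png

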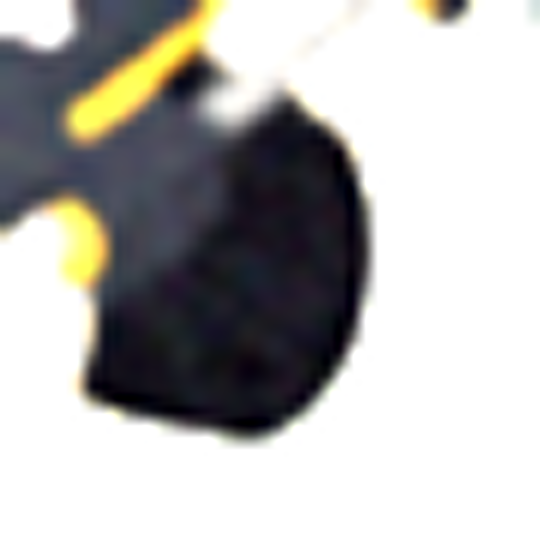

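Run:
```python
from h import *
S=capture("side");v=np.array([.549,-.836,0]);u=np.array([0,0,1.]);c=np.array([.60,.026,.198])
for th in(-10,0,5,10,15,20,25,30):
    n=v*np.cos(np.radians(th))+u*np.sin(np.radians(th));d=proj(S,c+n*.02)-proj(S,c-n*.02);print(th,d,d[1]/d[0])
```

```text
-10 [14.9365  9.7922] 0.6555932579696775
0 [15.263   7.2442] 0.4746258658028949
5 [15.2526  5.8825] 0.3856728389215443
10 [15.126   4.4759] 0.2959092861175987
15 [14.8843  3.0352] 0.2039201609657055
20 [14.5293  1.5713] 0.10814840225902182
25 [14.0638  0.0954] 0.006783509883726422
30 [13.4911 -1.3813] -0.10238766009346796
```

```bash
python3 -m creep '{"jaw":[1,1,1,1,1,1,1,1,1,1],"translation":[[0,0,0.03],[0,0,0.03],[0.03,0,0],[0.04,0,0],[0.04,0,0],[0.03,0,0],[0.012,0,0],[0.004,0,0],[0.004,0,0],[0,0,0]],"roll":[0,0,0,0,0,0,0,0,0,0]}' 40
python3 - <<'E'
from h import *
s,R,_=st();print("F tool",R.T@s["contact_force"])
S=capture("side");print(proj(S,s["tcp_pos"]+[0,0,.06]))
img=cv2.cvtColor(S["image"],cv2.COLOR_RGB2BGR)
k=6;a=img[180:280,270:370].astype(np.float32)
a=np.clip(a*2.5,0,255).astype(np.uint8)
cv2.imwrite("pics/c32.png",cv2.resize(a,None,fx=k,fy=k,interpolation=cv2.INTER_CUBIC))
E
```

```text
time_s: 36.45
tcp_pos: [0.5669, 0.0774, -0.0234]
eef_rot: [-99.5, 89.9, 23.8]
contact_force: [0.0, -0.0, 0.2]
gripper_width: 0.0588
t 36.45 tcp [ 0.5669  0.0774 -0.0234] yawY -146.67 w 0.0588 F [ 0.009  -0.0434  0.2208] M [ 0.1045 -0.0135 -0.0226] q [ 27.4  23.8 -26.6   0.  -39.5   6. ]
F tool [-0.2208  0.0159 -0.0413]
[307.413 235.317]
```

View pics/c32.png

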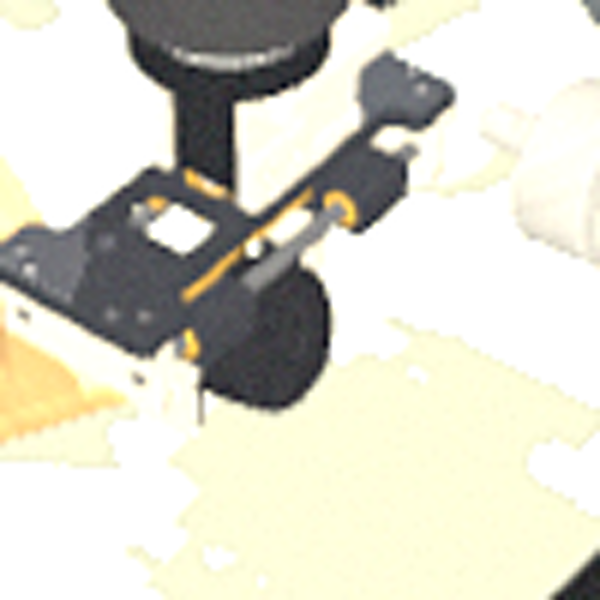

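```bash
python3 -m creep '{"jaw":[1,1,1,1,1,-0.5,-0.5,-0.5,-0.5,-0.5],"translation":[[0.004,0,0],[0.003,0,0],[0.002,0,0],[0.001,0,0],[0,0,0],[0,0,0],[0,0,0],[0,0,0],[0,0,0],[0,0,0]],"roll":[0,0,0,0,0,0,0,0,0,0]}' 5
python3 - <<'E'
from h import *
s,R,_=st();print("F tool",R.T@s["contact_force"])
S=capture("side")
img=cv2.cvtColor(S["image"],cv2.COLOR_RGB2BGR)
k=6;a=img[180:280,270:370].astype(np.float32)
a=np.clip(a*2.5,0,255).astype(np.uint8)
cv2.imwrite("pics/c33.png",cv2.resize(a,None,fx=k,fy=k,interpolation=cv2.INTER_CUBIC))
E
```

```text
time_s: 37.5
tcp_pos: [0.5661, 0.077, -0.0345]
eef_rot: [49.6, 90.0, 172.9]
contact_force: [0.3, 1.0, 0.6]
gripper_width: 0.0659
t 37.5 tcp [ 0.5661  0.077  -0.0345] yawY -146.69 w 0.0659 F [0.2832 1.0213 0.5979] M [ 0.0191 -0.0256 -0.0368] q [ 27.4  24.7 -27.1  -0.  -38.2   6. ]
F tool [-0.5979 -0.7975  0.698 ]
```

View pics/c33.png

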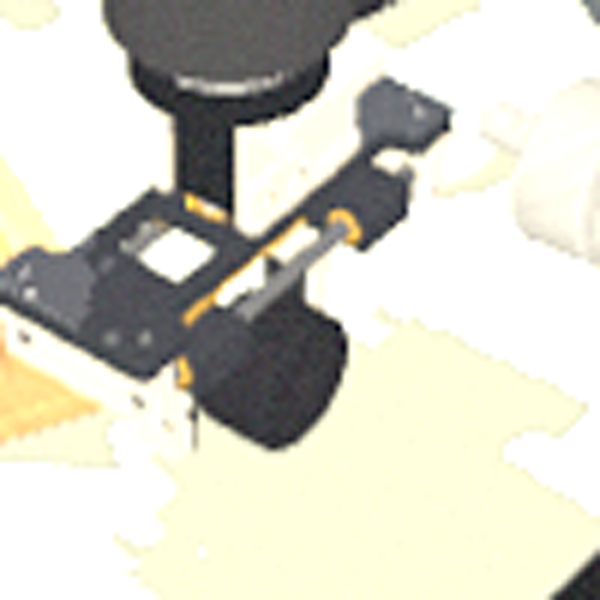

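Run:
```python
from h import *
S=capture("side");s,R,_=st()
v=np.array([.549,-.836,0])
# lowest silhouette pt and rightmost of front rim
c=s["tcp_pos"].copy();c[2]=.03;w=np.array([.836,.549,0]);u=np.array([0,0,1.])
for off in(.02,.025,.03,.035,.04):
    P=np.array([proj(S,c+v*off+.03*(w*np.cos(t)+u*np.sin(t))) for t in np.linspace(0,6.28,200)])
    q=(P-[270,180])*6;print(off,"right",q[q[:,0].argmax()],"bottom",q[q[:,1].argmax()])
```

```text
t 37.6 tcp [ 0.5662  0.077  -0.0345] yawY -146.69 w 0.0657 F [-1.1724  1.0374 -0.1672] M [ 0.0587 -0.0057  0.0297] q [ 27.4  24.7 -27.1  -0.  -38.2   6. ]
0.02 right [308.0797 324.8211] bottom [233.1293 433.738 ]
0.025 right [317.8636 330.032 ] bottom [242.863  439.2261]
0.03 right [327.6871 335.264 ] bottom [252.6365 444.7367]
0.035 right [337.5506 340.5172] bottom [262.4501 450.2699]
0.04 right [347.4541 345.7918] bottom [272.304  455.8258]
```

```bash
python3 -m creep '{"jaw":[-0.5,-0.5,1,1,1,1,1,1,1,1],"translation":[[-0.0055,0,-0.006],[0,0,-0.006],[0,0,0],[0,0,0],[0,0,0],[-0.01,0,0],[-0.04,0,0],[-0.04,0,0],[-0.04,0,0],[-0.04,0,0]],"roll":[0,0,0,0,0,0,0,0,0,0]}' 45
python3 - <<'E'
from h import *
goto([.6294,-.0172,.1408],-146.7)
S=capture("side")
img=cv2.cvtColor(S["image"],cv2.COLOR_RGB2BGR)
k=8;a=img[160:235,290:365].astype(np.float32)
a=np.clip(a*3,0,255).astype(np.uint8)
cv2.imwrite("pics/c34.png",cv2.resize(a,None,fx=k,fy=k,interpolation=cv2.INTER_CUBIC))
E
```

```text
time_s: 38.6
tcp_pos: [0.5721, 0.067, 0.1432]
eef_rot: [-5.4, 90.0, 117.9]
contact_force: [1.4, -0.6, -0.9]
gripper_width: 0.0589
t 38.6 tcp [0.5721 0.067  0.1432] yawY -146.68 w 0.0589 F [ 1.4091 -0.5632 -0.9344] M [ 0.1351 -0.2558  0.067 ] q [ 26.1  13.3 -15.8  -0.  -60.9   7.2]
tool-shift now-axes xyz [ 0.0024 -0.0016 -0.1018] world yaw change -0.02 -> roll rad 0.0004
after-roll axes [ 0.0024 -0.0017 -0.1018]
```

View pics/c34.png

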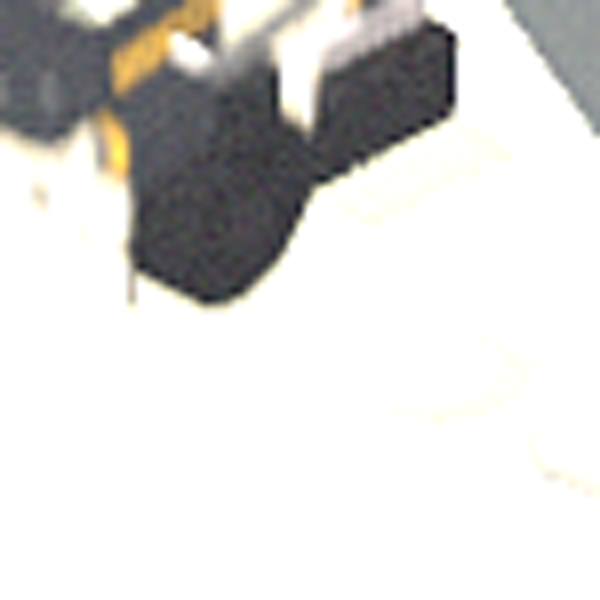

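```bash
python3 -m creep '{"jaw":[1,1,1,1,1,1,1,1,1,1],"translation":[[0.002,-0.0016,-0.016],[0,0,-0.016],[0,0,-0.016],[0,0,-0.01],[0,0,-0.006],[0,0,0],[0,0,0],[0,0,0],[0,0,0],[0,0,0]],"roll":[0,0,0,0,0,0,0,0,0,0]}' 45
python3 - <<'E'
from h import *
goto([.6294,-.0172,.1408],-146.7)
S=capture("side")
img=cv2.cvtColor(S["image"],cv2.COLOR_RGB2BGR)
k=7;a=img[155:235,315:395].astype(np.float32)
a=np.clip(a*1.7,0,255).astype(np.uint8)
cv2.imwrite("pics/c35.png",cv2.resize(a,None,fx=k,fy=k,interpolation=cv2.INTER_CUBIC))
E
```

```text
time_s: 39.65
tcp_pos: [0.6092, 0.0147, 0.1392]
eef_rot: [-99.0, 90.0, 24.3]
contact_force: [0.2, 0.2, -0.3]
gripper_width: 0.0586
t 39.65 tcp [0.6092 0.0147 0.1392] yawY -146.65 w 0.0586 F [ 0.2274  0.2131 -0.3339] M [ 0.0729 -0.0025  0.0316] q [ 19.7  16.5 -12.   -0.  -61.5  13.6]
tool-shift now-axes xyz [-0.0016  0.0007 -0.0378] world yaw change -0.05 -> roll rad 0.0008
after-roll axes [-0.0016  0.0006 -0.0378]
```

View pics/c35.png

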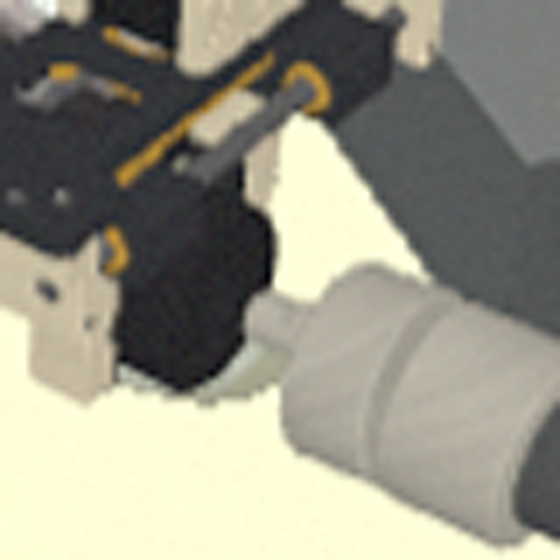

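```bash
python3 -m creep '{"jaw":[1,1,1,1,1,1,1,1,1,1],"translation":[[-0.0015,0.0005,0],[0,0,-0.004],[0,0,-0.004],[0,0,-0.004],[0,0,-0.003],[0,0,-0.003],[0,0,-0.003],[0,0,0],[0,0,0],[0,0,0]],"roll":[0,0,0,0,0,0,0,0,0,0]}' 45
python3 - <<'E'
from h import *
goto([.6294,-.0172,.1408],-146.7)
s,R,_=st();print("F tool",R.T@s["contact_force"],"M tool",R.T@s["moment"])
E
```

```text
time_s: 40.7
tcp_pos: [0.6203, -0.0035, 0.1405]
eef_rot: [43.5, 90.0, 166.8]
contact_force: [-0.1, -0.3, -2.1]
gripper_width: 0.0586
t 40.7 tcp [ 0.6203 -0.0035  0.1405] yawY -146.69 w 0.0586 F [-0.0764 -0.2832 -2.0819] M [ 0.1008 -0.0616  0.0223] q [ 17.7  17.4 -10.5  -0.  -62.1  15.6]
tool-shift now-axes xyz [-0.0003 -0.0001 -0.0165] world yaw change -0.01 -> roll rad 0.0002
after-roll axes [-0.0003 -0.0001 -0.0165]
t 40.7 tcp [ 0.6203 -0.0035  0.1405] yawY -146.69 w 0.0586 F [-0.0764 -0.2832 -2.0819] M [ 0.1008 -0.0616  0.0223] q [ 17.7  17.4 -10.5  -0.  -62.1  15.6]
F tool [ 2.0819  0.2193 -0.1948] M tool [-0.0223 -0.0504 -0.1068]
```

```bash
python3 -m creep '{"jaw":[1,1,1,1,1,1,1,1,1,1],"translation":[[0.0005,0,-0.003],[0,0,-0.003],[0,0,-0.003],[0,0,-0.003],[0,0,-0.003],[0,0,-0.003],[0,0,0],[0,0,0],[0,0,0],[0,0,0]],"roll":[0,0,0,0,0,0,0,0,0,0]}' 45
python3 - <<'E'
from h import *
goto([.6294,-.0172,.1408],-146.7)
s,R,_=st();print("F tool",R.T@s["contact_force"],"M tool",R.T@s["moment"])
S=capture("side")
img=cv2.cvtColor(S["image"],cv2.COLOR_RGB2BGR)
k=7;a=img[155:235,325:405].astype(np.float32)
a=np.clip(a*1.7,0,255).astype(np.uint8)
cv2.imwrite("pics/c36.png",cv2.resize(a,None,fx=k,fy=k,interpolation=cv2.INTER_CUBIC))
E
```

```text
time_s: 41.7
tcp_pos: [0.6308, -0.0188, 0.1403]
eef_rot: [-143.3, 89.9, -19.9]
contact_force: [1.7, -1.3, 4.0]
gripper_width: 0.0585
t 41.7 tcp [ 0.6308 -0.0188  0.1403] yawY -146.68 w 0.0585 F [ 1.6545 -1.307   3.9994] M [-0.5557 -0.7042 -0.0476] q [ 16.   18.4  -9.2   0.  -62.4  17.3]
tool-shift now-axes xyz [-0.0005  0.0003  0.0021] world yaw change -0.02 -> roll rad 0.0003
after-roll axes [-0.0005  0.0003  0.0021]
t 41.7 tcp [ 0.6308 -0.0188  0.1403] yawY -146.68 w 0.0585 F [ 1.6545 -1.307   3.9994] M [-0.5557 -0.7042 -0.0476] q [ 16.   18.4  -9.2   0.  -62.4  17.3]
F tool [-3.9972 -0.6674 -2.0046] M tool [ 0.0473  0.8512 -0.2832]
```

View pics/c36.png

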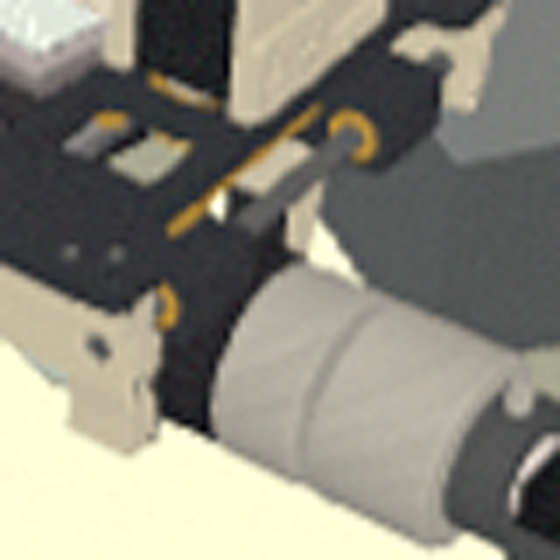

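```bash
python3 -m creep '{"jaw":[1,1,1,1,1,1,1,1,1,1],"translation":[[0,0,-0.002],[0,0,-0.002],[0,0,-0.002],[0,0,-0.002],[0,0,-0.001],[0,0,0],[0,0,0],[0,0,0],[0,0,0],[0,0,0]],"roll":[0,0,0,0,0,0,0,0,0,0]}' 45
python3 - <<'E'
from h import *
goto([.6294,-.0172,.1408],-146.7)
s,R,_=st();print("F tool",R.T@s["contact_force"],"M tool",R.T@s["moment"])
S=capture("side")
img=cv2.cvtColor(S["image"],cv2.COLOR_RGB2BGR)
k=7;a=img[155:235,325:405].astype(np.float32)
a=np.clip(a*1.7,0,255).astype(np.uint8)
cv2.imwrite("pics/c37.png",cv2.resize(a,None,fx=k,fy=k,interpolation=cv2.INTER_CUBIC))
E
```

```text
time_s: 42.75
tcp_pos: [0.633, -0.0228, 0.14]
eef_rot: [4.3, 89.7, 127.7]
contact_force: [-12.2, 17.1, 12.2]
gripper_width: 0.0589
t 42.75 tcp [ 0.633  -0.0228  0.14  ] yawY -146.65 w 0.0589 F [-12.213   17.105   12.1515] M [ 5.377   3.6561 -0.143 ] q [ 15.4  18.7  -8.5  -0.3 -62.9  18.1]
tool-shift now-axes xyz [-0.0008 -0.0001  0.0066] world yaw change -0.05 -> roll rad 0.0009
after-roll axes [-0.0008 -0.      0.0066]
t 42.75 tcp [ 0.633  -0.0228  0.14  ] yawY -146.65 w 0.0589 F [-12.213   17.105   12.1515] M [ 5.377   3.6561 -0.143 ] q [ 15.4  18.7  -8.5  -0.3 -62.9  18.1]
F tool [-12.0477   0.8026  21.0619] M tool [ 0.141  -6.5016  0.0972]
```

View pics/c37.png

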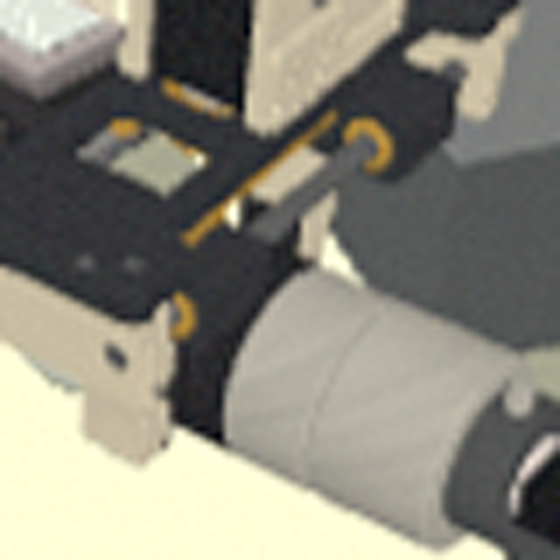

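```bash
python3 -m creep '{"jaw":[1,1,-1,-1,-1,-1,-1,-1,-1,-1],"translation":[[-0.001,0,0.003],[0,0,0],[0,0,0],[0,0,0],[0,0,0],[0,0,0],[0,0,0],[-0.02,0,0],[-0.04,0,0],[-0.04,0,0]],"roll":[0,0,0,0,0,0,0,0,0,0]}' 45; python3 -m creep '{"jaw":[-1,-1,-1,-1,-1,-1,-1,-1,-1,-1],"translation":[[-0.02,0,0.04],[0,0,0.045],[0,0,0.045],[0,0,0.045],[0,0,0.03],[0,0,0],[0,0,0],[0,0,0],[0,0,0],[0,0,0]],"roll":[0,0,0,0,0,0,0,0,0,0]}' 45
python3 - <<'E'
from h import *
s,R,_=st()
S=capture("side");T=capture("top")
img=cv2.cvtColor(S["image"],cv2.COLOR_RGB2BGR);cv2.imwrite("pics/sideF.png",img);t=cv2.cvtColor(T["image"],cv2.COLOR_RGB2BGR);cv2.imwrite("pics/topF.png",t)
a=np.hstack([img[160:240,335:415],t[140:220,295:375]]).astype(float)
a=np.clip(a*1.4,0,255).astype(np.uint8)
cv2.imwrite("pics/c38.png",cv2.resize(a,None,fx=5,fy=5,interpolation=cv2.INTER_CUBIC))
E
```

```text
time_s: 43.8
tcp_pos: [0.633, -0.0238, 0.2416]
eef_rot: [74.5, 89.9, -162.2]
contact_force: [1.1, 0.3, 0.5]
gripper_width: 0.0874
time_s: 44.8
tcp_pos: [0.5213, 0.147, 0.2608]
eef_rot: [96.3, 90.0, -140.5]
contact_force: [0.4, -0.7, -0.2]
gripper_width: 0.0877
t 44.8 tcp [0.5213 0.147  0.2608] yawY -146.77 w 0.0877 F [ 0.3726 -0.7166 -0.2141] M [0.0339 0.0072 0.0159] q [ 36.5   5.7  -9.5   0.  -74.9  -3.3]
```

View pics/c38.png

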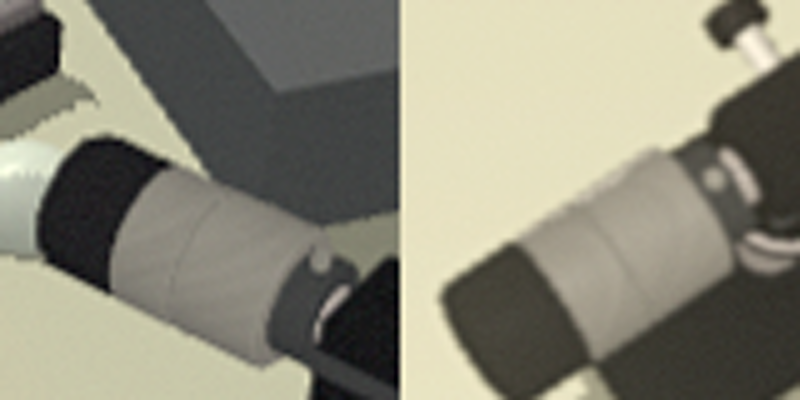

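View pics/topF.png

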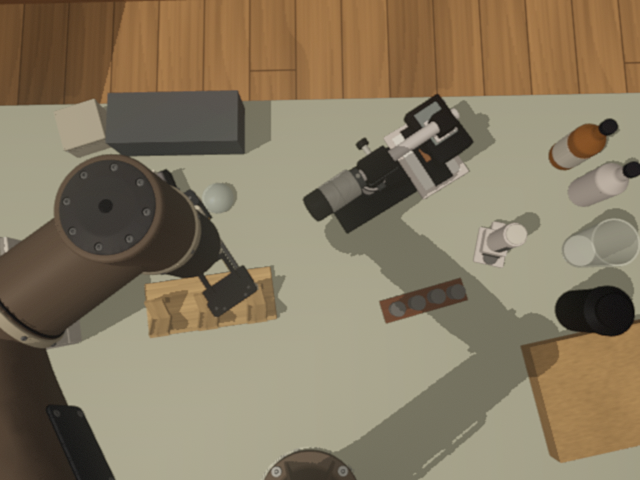

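Run:
```python
from h import *
a=cv2.imread("pics/side0.png").astype(int);b=cv2.imread("pics/sideF.png").astype(int)
for n,(x0,y0,x1,y1) in dict(viewer=(305,140,350,185),dome=(322,185,350,215),canisters=(265,325,350,435),disp=(370,385,445,470)).items():
    d=np.abs(a-b)[y0:y1,x0:x1].max(2);print(n,(d>40).mean().round(4))
cv2.imwrite("pics/v.png",cv2.resize(np.hstack([a[130:220,295:370],b[130:220,295:370]]).astype(np.uint8),None,fx=4,fy=4))
# length along arm in top view: cap rear end expected at 163 from column axis
T=capture("top");v=np.array([.549,-.836,0]);col=np.array([.7151,-.1476,.2])
for d in(.055,.095,.123,.163):print(d,proj(T,col-v*d+[0,0,.03]),proj(T,col-v*d))
```

```text
viewer 0.0
dome 0.1726
canisters 0.3788
disp 0.0069
0.055 [354.0648 176.4741] [353.1603 180.5433]
0.095 [337.0291 187.8514] [336.6464 191.5802]
0.123 [325.0554 195.848 ] [325.0409 199.3367]
0.163 [307.8802 207.3186] [308.3959 210.4612]
```

View pics/v.png

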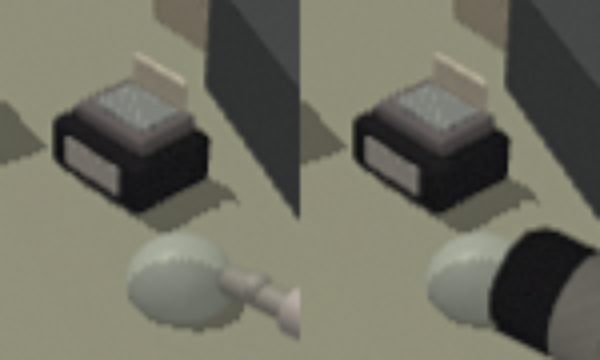

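Run:
```python
from plant import *
s=get_state();print(s["time_s"],s["qd"].max());print(close_job())
```

```text
44.95 0.29852595949255806
the job is handed in; nothing more can be done
None
```

I put both weights and the end cap on the camera arm in the order asked and handed the job in at 44.95 s. The robot had let go and was clear of the stand.

**How it went**
- **Thick weight:** I pushed it against the stop collar with about 23 N. The picture after release shows it seated there.
- **Thin weight:** Backing the gripper off drew it a few millimetres away from the thick weight. I closed that gap by pushing with the cap.
- **End cap:** It came off the table tilted 12–18° too far, so I set it down, let it level itself and gripped it again. It then snapped over the spring ball, and I pressed the whole stack home with about 21 N.

**Last checks**
- **Stack:** The seams between collar, thick weight, thin weight and cap show no gap. In the top picture the thin/cap seam and the cap's rear end lie within about 2 px of where 123 mm and 163 mm from the column should appear.
- **Neighbours:** The viewer's picture did not change at all and the dispenser's hardly did. The dome and canisters are at their starting pixels in the top view. The side-view comparison did differ there: the cap now hides part of the dome, and I put the canister difference down to a moved shadow.

**Disagreement with the given data:** In the camera views the finger ends sat about 40 mm above the reported TCP height, and my first grasp closed on the wrong part of the disc because of it. I corrected for this from then on.

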